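Turn the fork arm of a bottle holder end for end

ROBOT

A 7-joint arm with a two-finger parallel gripper is mounted at the origin on a cart in front of the work surface, level with it; the furniture and walls round the work are solid. World frame = base frame: x ahead of the robot, y to its left, z up, the work surface at z = 0. Lengths are in m, angles in rad, forces in N, time in s.
With the tool pointing down it reaches from about 0.35 to 0.9 m from the base axis. Payload 8.1 kg.
Tool frame: the origin (TCP) lies on the centre line of the jaws, within the pads' length; the fingertips stand 14 mm ahead of it and the grasp point (between the pads) lies 5 mm behind it; z points along the fingers, y is the direction in which the jaws open and shut (so a half turn about z gives the same grasp; the last joint's range is limited). The gripper opens to 92 mm and grips with 3 to 60 N. Pads are 19 mm wide; open, the fingers measure 130 mm over their backs; the gripper's body (75 mm by 190 mm) begins 47 mm behind the grasp point.
Start: joints at [1.098, 0.434, 0.025, 1.573, -0.012, 1.134, -0.075], TCP at [0.226, -0.583, 0.241] pointing down, gripper open.
Joint ranges: [-2.62, 2.62], [-0.44, 2.09], [-1.27, 1.32], [0.08, 2.57], [-1.32, 4.46], [0.12, 2], [-2.74, 2.74]. Speed limits (rad/s): [2.22, 2.22, 3.01, 3.01, 3.14, 3.14, 3.14].

INTERFACE

Orientations are given as a rotation vector (axis times angle).
In Python, from cell import arm, optics gives the robot as it stands.
- The arm moves only by the shell command python3 -m creep 'ROWS' [FORCE]. ROWS is JSON, a list of rows, each an object with "translation": the shift along the tool's x, y, z in m, a list of three; "rot": the turn, a rotation vector about the tool's x, y, z in degrees, a list of three; "jaw": the finger opening in m, from 0 to 0.0918. In form: [{"translation": [x, y, z], "rot": [wx, wy, wz], "jaw": jaw}, ...]. A call has 1 to 12 rows; each row shifts and turns the commanded pose from where the row before left it, along the tool's axes as they then stand; what a row does not reach is not made up. A row lasts 1/12 s, in which the tool goes at most 41.7 mm and 7.16 degrees, less where a joint would pass 70% of its speed; a pose out of reach is approached as far as the arm can. A call is refused whole if a number of a shift passes 0.0417 or a number of a turn 7.16, either way. A call with a gripper value outside its range is refused whole. The fingers move at their own pace and stop on an object; FORCE is the grip in N (left out, the last holds). Time passes only in rows, so rows that do not move let the fingers close. It gives the time, the measured TCP pose, the force and the opening at its end, in the units of the state.
- arm.observe(): the state, without advancing time (a new reading comes with each control period).
- optics.get_image(name): name is "scene" or "top"; returns the picture (420x560x3 uint8, red, green, blue); there is no depth.
- optics.camera_info(name): a dict with "fx", "fy", "cx", "cy" (pixels), "R" (3x3) and "t" (3): a world point X has camera coordinates R X + t. Camera axes: x right, y down, z forward; pixel columns grow to the right and rows downward; lengths in m; the calibration is good to about 2 mm. A picture is of the moment at which its call begins. camera_info takes no time and is no camera call.
- arm.sign_off(): hands the job in, once; it reports no verdict.
Trained networks look in the newest picture that a camera, given by its name, has taken for a name from the list of things; names that differ only in an ending like _2 or _b are one class to them, and where a whole thing is asked for, a point or a joint stands for the part that bears it (a point fixed in the world has none). Each returns a list of dicts, best first, with "score" (0 to 1); they miss things now and then, are a little off and sometimes report something else, mostly with a low value. They report only what shows in the picture. A call takes as long as a camera call. They do not tell look-alikes from the thing itself.
- optics.boxes_of(camera, thing): "location" ([column, row] in pixels, amid what is visible of it).
- optics.pinpoint(camera, thing): "location" ([column, row] in pixels: a listed point, or the origin of a listed thing).
The state is a dict: "clock": time; "joints": joint angles; "dq": joint speeds; "joint_efforts": joint torques, N m; "position": TCP position; "ee_rot": TCP orientation; "force": force on the tool from outside, world axes, zero at the start; "ft_torque": the same for the moment, N m; "width": opening from 0.0 (shut) to 1.0 (fully open).
Only numpy, scipy, OpenCV 4.12 (cv2) and the standard library are available. Lean on these libraries where they do the work, as an engineer would, in place of code of your own. Each camera call takes 0.05 s, during which the arm holds its last target.

TASK

The arm of the bottle holder was fitted the wrong way round: its fork points away from the round bottle seat. Take the black cap off the pivot pin and set it down on the bench, lift the arm off the pin, turn it end for end and lower it fully home on the pin with its fork over the seat, put the cap back on the pin down onto the arm, and then stand the white screw-cap bottle upright in the seat between the fork's tines. Leave the other things on the bench where they are.

Things in the scene. Friction and masses are not known exactly. Their poses are not given: they have to be found in the camera images.
- fixture: the bottle holder, bolted down: base plate 84 x 200 x 10 mm (x, y, z), from y = -60 to +140. Origin on the bench under the pivot pin; z up, +y toward the bottle seat. Under the pin a steel saddle block 39 x 50 mm, top 30 mm above the bench, with a 20 mm wide rest bar from y = -55 to 55, level with it; cheeks 10 mm high, 50 long, 27 mm apart, keep the seated arm along y
- pin_foot (a point): foot of the vertical pivot pin, on the saddle's flat top where the arm lies, 30 mm above the bench; the pin is 10 mm thick and 30 mm tall with a chamfered tip (60 mm above the bench). Axes as the holder's. Beware of the fixed equipment: a tall cloth-covered instrument stands at the right rear (beyond x = 0.57 m, y = -0.28 to -0.55 m)
- seat (a point): centre of the bottle seat: on top of the base plate, 10 mm above the bench, 100 mm from the pin along the holder's +y. Round it runs a lip 5 mm high, 41 mm inside diameter, 53 mm outside
- fork_place (a point): the point 20 mm above the seat's centre (30 mm above the bench), where point fork must come when the arm is fitted the right way round
- fork_arm: loose flat aluminium arm, 10 mm thick, 150 g. Origin on its underside at the centre of the 14 mm pivot hole; z up, +y toward the fork. Bar 24 mm wide; round-ended tail to y = -57; at y = 66 to 76 a crossbar 66 mm wide carries two tines, 9 mm wide, 48 mm apart, ending at y = 130. It starts on the pin with +y opposite to the holder's +y
- fork (a point): point in the middle between the tines, level with the arm's underside, 100 mm from the hole along the arm's +y
- grip_spot (a point): good place to pinch the arm across its 24 mm width: middle of the bar's thickness, 42 mm from the hole toward the fork, near the centre of mass; free of the saddle's cheeks the arm overhangs the 20 mm rest bar by 2 mm each side, and is 25 mm above the base plate
- cap: black knurled cap 28 mm across (30 over its ridges), 30 mm tall, 40 g, with a 14 mm blind bore 24 mm deep from below. Origin at the centre of its underside, z up. It starts slipped loosely over the pin, resting on the arm, underside 40 mm above the bench; it just lifts off
- bottle: white plastic bottle with a screw cap (fixed to it), 36 mm across, 82 mm tall, about 100 g. Origin under its centre, z up. Straight 36 mm body up to about 58 mm; cap 28 mm across. In the seat it stands between the tines; the fork's top is 30 mm above the seat, so pinch the body at 34 mm or more above its foot. It starts upright on the bench
- steel_flask: bystander: grey metal flask with a narrow stoppered neck, 34 mm across, 75 mm tall, origin under its centre
- brown_bottle: bystander: small brown glass bottle with black cap, 26 mm across, 52 mm tall, origin under its centre
- petri_dish: bystander: round flat dish 89 mm across, 16 mm tall, origin under its centre
- forceps: bystander: forceps 131 mm long (y), 9 mm tall, lying behind the holder (on its +x side), parallel to it beside the seat's half; origin under its centre
- marker: bystander: pen 128 mm long (y), 13 mm tall, lying in front of the holder (on its -x side); origin under its centre
There are look-alikes about, which are no part of the job. Leave any turquoise look-alike of the bottle alone.

How it is judged:
On the way, in this order (a step that is already met when the one before it is completed fails the run):
1. the cap is off the pin and set down on the bench (horizontal distance between cap and pin_foot above 0.04 m and height (world z) of cap below 0.02 m and contact force between cap and the fingers below 0.1 N), for 0.2 s.
2. the arm is lifted clear of the pin (z of fork_arm in the frame of pin_foot above 0.031 m), for 0.1 s.
3. the arm is fully home on the pin with its fork over the seat (distance between fork_arm and pin_foot below 0.004 m and distance between fork and fork_place below 0.01 m), for 0.2 s.
4. the cap is back on the pin, down on the arm (horizontal distance between cap and pin_foot below 0.005 m and z of cap in the frame of pin_foot below 0.013 m), for 0.2 s.
5. the bottle stands in the seat (horizontal distance between bottle and seat below 0.006 m and z of bottle in the frame of seat below 0.003 m), for 0.2 s.
At the end, for the whole second after the job is handed in: The arm is home on the saddle (hole within 4 mm of the pin's foot), fork within 10 mm of its place over the seat; cap on the pin, within 5 mm of its axis, underside within 3 mm of the arm's top; bottle upright in the seat, within 6 mm of its centre, down on the plate to 3 mm; all at rest (all of step 3 and all of step 4 and all of step 5 and angle between cap's own z axis and vertical below 0.15 rad and angle between bottle's own z axis and vertical below 0.1 rad and linear speed of each of bottle, fork_arm below 0.02 m/s); the robot touches nothing.
It fails at once if a bystander bottle, the dish, the forceps or the pen is shifted by more than 30 mm (distance of any of steel_flask, brown_bottle, petri_dish, forceps, marker from where it was at the start of the episode above 0.03 m).
It fails at once if the bottle is tipped over (angle between bottle's own z axis and vertical above 0.8 rad).
It also fails if it takes over 72 s, if anything falls off the work surface, if the arm or the gripper's body presses on something with over 40 N, if the wrist force passes 120 N, or if a joint passes its speed limit or range.

## Working session

There is one attempt and no reset: what is moved stays moved. The work goes in short steps, Python scripts to look and compute and a shell command to move; the robot and the scene stay as the last step left them, time stands still between calls to the robot, and variables do not carry over. Pictures are saved under pics/ and viewed, and the job is handed in when it is done.

```bash
ls; mkdir -p pics
cat > h.py <<'E'
import numpy as np, cv2
from cell import arm, optics
from scipy.spatial.transform import Rotation as Ro
def shot(c,fn,crop=None,scale=1):
    im=optics.get_image(c)
    o=im if crop is None else im[crop[1]:crop[3],crop[0]:crop[2]]
    o=cv2.resize(o,None,fx=scale,fy=scale,interpolation=cv2.INTER_CUBIC)
    cv2.imwrite('pics/'+fn,o[:,:,::-1]); return im
def ray(c,uv,z):
    I=optics.camera_info(c);R=np.array(I['R']);t=np.array(I['t'])
    d=R.T@np.array([(uv[0]-I['cx'])/I['fx'],(uv[1]-I['cy'])/I['fy'],1]);o=-R.T@t
    return o+d*(z-o[2])/d[2]
def proj(c,X):
    I=optics.camera_info(c);p=np.array(I['R'])@np.array(X)+np.array(I['t'])
    return np.array([I['fx']*p[0]/p[2]+I['cx'],I['fy']*p[1]/p[2]+I['cy']])
E
python3 - <<'E'
from h import *
for c in('scene','top'):
    shot(c,c+'0.png'); I=optics.camera_info(c);print(c,-np.array(I['R']).T@np.array(I['t']),I['fx'])
    print(np.round(I['R'],2))
s=arm.observe();print(s['clock'],s['position'],s['ee_rot'],Ro.from_rotvec(s['ee_rot']).as_matrix().round(3),s['width'],s['force'])
Z=dict(pin_foot=.03,seat=.01,fork_arm=.03,fork=.03,grip_spot=.035,cap=.04,bottle=0)
for c in('scene','top'):
    for n,z in Z.items():
        for r in optics.pinpoint(c,n)[:3]: print(c,n,round(r['score'],2),np.round(r['location'],1),ray(c,r['location'],z).round(4))
E
```

```text
pics
scene [ 0.08672022 -0.76498176  1.14380106] 492.22715956417017
[[ 0.89 -0.45  0.02]
 [-0.34 -0.69 -0.64]
 [ 0.3   0.57 -0.77]]
top [0.2733085  0.00200838 0.9722451 ] 392.22111808700737
[[ 0.11 -0.99 -0.  ]
 [-0.96 -0.1  -0.26]
 [ 0.26  0.03 -0.97]]
0.1 [ 0.22564847 -0.58237217  0.24001965] [-3.08672687e+00 -5.77069579e-01  6.11191419e-04] [[ 0.932  0.361 -0.001]
 [ 0.361 -0.932  0.001]
 [-0.    -0.001 -1.   ]] 0.995095755071171 [ 0.22824526 -0.43142201 -0.32346975]
scene pin_foot 0.74 [293. 256.] [ 0.4869 -0.0717  0.03  ]
scene seat 0.57 [279.8 236. ] [0.4926 0.0213 0.01  ]
scene seat 0.43 [304.8 235.3] [ 0.5595 -0.0086  0.01  ]
scene seat 0.42 [272.5 273.7] [ 0.416  -0.0874  0.01  ]
scene fork_arm 0.66 [297.9 256.8] [ 0.4979 -0.0801  0.03  ]
scene fork 0.94 [315.  281.5] [ 0.5011 -0.1718  0.03  ]
scene grip_spot 0.66 [304.5 266.3] [ 0.4974 -0.1192  0.035 ]
scene cap 0.67 [293.4 254.7] [ 0.4864 -0.0745  0.04  ]
scene bottle 0.79 [208.8 175.5] [0.3999 0.3539 0.    ]
scene bottle 0.64 [225.5 170.2] [0.4582 0.353  0.    ]
top pin_foot 0.78 [329.2 217.4] [ 0.506  -0.0848  0.03  ]
top seat 0.67 [290.1 223.2] [0.4857 0.0098 0.01  ]
top fork_arm 0.88 [326.9 220.7] [ 0.4971 -0.0798  0.03  ]
top fork_arm 0.66 [327.2 222.3] [ 0.4932 -0.0808  0.03  ]
top fork_arm 0.25 [328.3 218.7] [ 0.5025 -0.0828  0.03  ]
top fork 0.82 [369.  227.2] [ 0.4918 -0.1836  0.03  ]
top fork 0.39 [328.  219.5] [ 0.5004 -0.0822  0.03  ]
top fork 0.17 [188.9 197.4] [0.5201 0.2681 0.03  ]
top grip_spot 0.8 [345.2 222.8] [ 0.4954 -0.1242  0.035 ]
top cap 0.62 [328.2 221.2] [ 0.4938 -0.0822  0.04  ]
top cap 0.27 [287.7 221.8] [0.4819 0.0157 0.04  ]
top bottle 0.81 [152.6 217.8] [0.4647 0.3594 0.    ]
top bottle 0.68 [151.9 248. ] [0.3883 0.3463 0.    ]
top bottle 0.33 [327.5 221.4] [ 0.5026 -0.084   0.    ]
```

View pics/scene0.png

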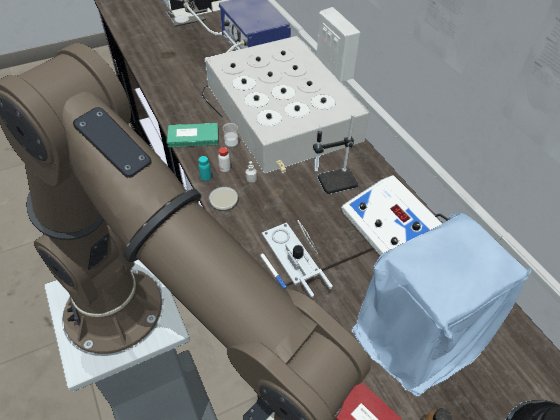

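View pics/top0.png

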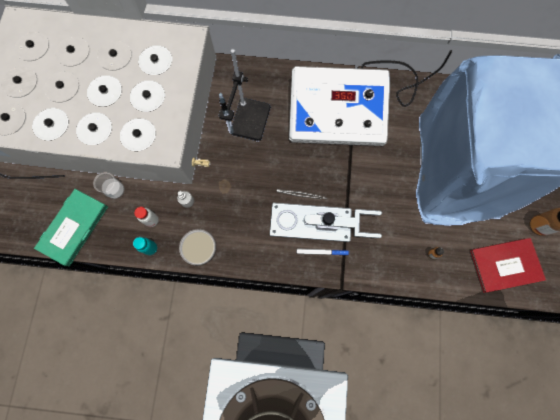

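Run:
```python
import cv2
a=cv2.imread('pics/top0.png');b=cv2.imread('pics/scene0.png')
cv2.imwrite('pics/topz.png',cv2.resize(a[150:300,120:420],None,fx=2.6,fy=2.6,interpolation=2))
cv2.imwrite('pics/scz.png',cv2.resize(b[150:330,190:400],None,fx=3.3,fy=3.3,interpolation=2))
```

```text
(no output)
```

View pics/topz.png

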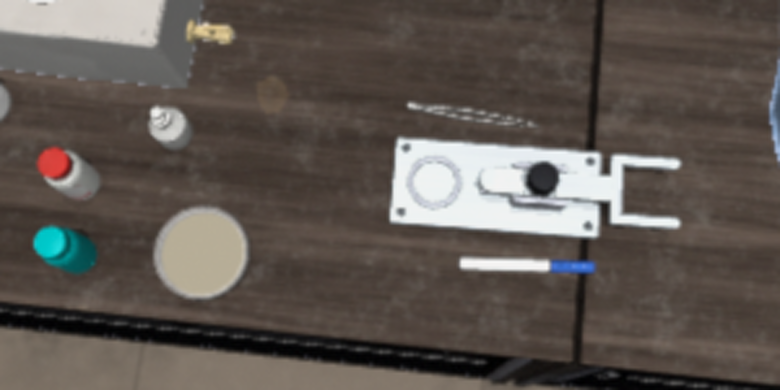

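View pics/scz.png

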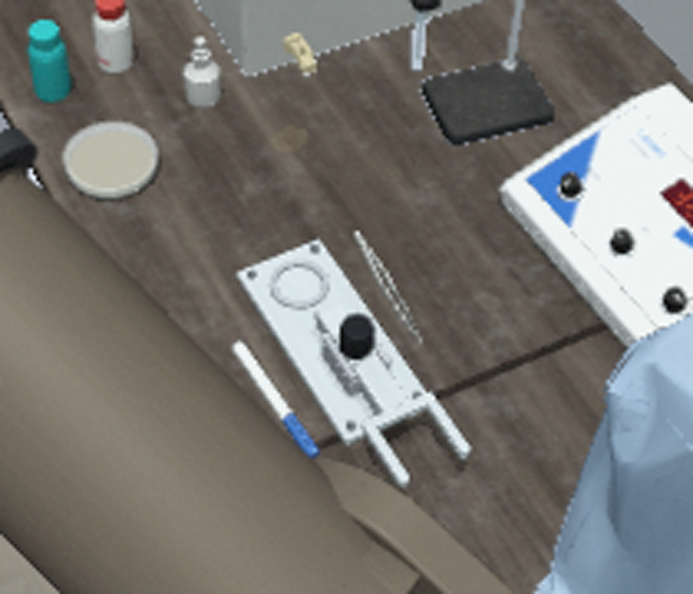

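The top view shows the holder at about (312,222), with the seat ring at (287,220) and the fork pointing right at (369,225). The cap is at (328,219), the white red-capped bottle at (145,216), and the turquoise one at (145,246). Next I'll fit the holder's pose from the plate corners and ring.

```bash
cat > fit.py <<'E'
from h import *
from scipy.optimize import least_squares
T=lambda u,v:(u/2.6+120,v/2.6+150)
S=lambda u,v:(u/3.3+190,v/3.3+150)
# holder local pts (x,y,z)
P=[('top',T(397,138),(.042,.14,.01)),('top',T(601,153),(.042,-.06,.01)),('top',T(390,221),(-.042,.14,.01)),('top',T(598,237),(-.042,-.06,.01)),
('top',T(434,182),(0,.1,.015)),('top',T(543,179),(0,0,.07)),
('scene',S(238,274),(-.042,.14,.01)),('scene',S(318,240),(.042,.14,.01)),('scene',S(347,443),(-.042,-.06,.01)),('scene',S(299,286),(0,.1,.015)),('scene',S(357,325),(0,0,.07))]
def w(p,l):
    c,s=np.cos(p[2]),np.sin(p[2]);return np.array([p[0]+c*l[0]-s*l[1],p[1]+s*l[0]+c*l[1],l[2]])
f=lambda p,PP:np.concatenate([proj(c,w(p,l))-np.array(uv) for c,uv,l in PP])
for sel in(('top',),('scene',),('top','scene')):
    PP=[q for q in P if q[0] in sel]
    r=least_squares(f,[.5,-.08,0],args=(PP,),loss='soft_l1')
    print(sel,r.x.round(4),'seat',w(r.x,(0,.1,0)).round(4)); print(f(r.x,PP).reshape(-1,2).round(1).tolist())
# bottle
for c,uv,z in(('top',T(54,163),.082),('scene',S(111,7),.082)): print('bottle cap',ray(c,uv,z).round(4))
E
python3 fit.py
```

```text
('top',) [ 0.4952 -0.0815  0.0282] seat [0.4923 0.0185 0.    ]
[[-0.2, -0.1], [0.0, 0.1], [-0.4, 0.5], [0.0, 0.5], [0.0, -0.2], [0.5, -1.0]]
('scene',) [ 0.4961 -0.0835  0.0332] seat [0.4928 0.0164 0.    ]
[[-0.6, -0.1], [0.2, -0.1], [0.0, -0.0], [0.0, -0.6], [0.3, 0.9]]
('top', 'scene') [ 0.4957 -0.0821  0.0306] seat [0.4926 0.0178 0.    ]
[[0.0, -0.1], [0.2, -0.1], [-0.1, 0.4], [0.3, 0.3], [0.3, -0.3], [0.8, -1.2], [-0.9, -0.4], [-0.0, -0.4], [-0.4, -0.4], [-0.3, -0.9], [-0.1, 0.5]]
bottle cap [0.4577 0.3592 0.082 ]
bottle cap [0.4575 0.3508 0.082 ]
```

```bash
cat > d.py <<'E'
import sys
from h import *
# usage d.py x y z yawdeg : total delta in tool axes, from measured pose
x,y,z,yaw=map(float,sys.argv[1:5])
s=arm.observe();R=Ro.from_rotvec(s['ee_rot']).as_matrix();p=np.array(s['position'])
a=np.radians(yaw);Rt=np.array([[np.cos(a),np.sin(a),0],[np.sin(a),-np.cos(a),0],[0,0,-1]])
print('t',round(s['clock'],2),'p',p.round(4),'yaw',np.degrees(np.arctan2(R[1,0],R[0,0])).round(2),'tool d(mm)',(1000*R.T@(np.array([x,y,z])-p)).round(1),'rot deg',np.degrees(Ro.from_matrix(R.T@Rt).as_rotvec()).round(2))
print('w',round(s['width']*91.8,1),'F',np.round(s['force'],1),'q',np.round(s['joints'],3))
E
python3 d.py .4957 -.0822 .13 -88.25
```

```text
t 0.8 p [ 0.2258 -0.5828  0.2408] yaw 21.18 tool d(mm) [ 432.5 -369.2  110.7] rot deg [  0.    -0.   109.43]
w 91.8 F [ 0.6  1.2 -0.1] q [ 1.098  0.434  0.025  1.573 -0.012  1.134 -0.075]
```

```bash
python3 -m creep '[{"translation":[0.028,-0.024,0],"rot":[0,0,0],"jaw":0.06},{"translation":[0.028,-0.024,0],"rot":[0,0,0],"jaw":0.06},{"translation":[0.028,-0.024,0],"rot":[0,0,0],"jaw":0.06},{"translation":[0.028,-0.024,0],"rot":[0,0,0],"jaw":0.06},{"translation":[0.028,-0.024,0],"rot":[0,0,0],"jaw":0.06},{"translation":[0.028,-0.024,0],"rot":[0,0,0],"jaw":0.06},{"translation":[0.028,-0.024,0],"rot":[0,0,0],"jaw":0.06},{"translation":[0.028,-0.024,0],"rot":[0,0,0],"jaw":0.06},{"translation":[0.028,-0.024,0],"rot":[0,0,0],"jaw":0.06},{"translation":[0.028,-0.024,0],"rot":[0,0,0],"jaw":0.06},{"translation":[0.028,-0.024,0],"rot":[0,0,0],"jaw":0.06},{"translation":[0.028,-0.024,0],"rot":[0,0,0],"jaw":0.06}]' 10; python3 d.py .4957 -.0822 .13 -88.25
```

```text
clock: 1.8
position: [0.4357, -0.1912, 0.2411]
ee_rot: [3.088, 0.577, 0.001]
force: [0.9, -0.8, 0.7]
width: 0.649
t 1.8 p [ 0.4357 -0.1912  0.2411] yaw 21.17 tool d(mm) [ 95.3 -80.  111.1] rot deg [ 0.0000e+00 -5.0000e-02  1.0942e+02]
w 59.6 F [ 0.9 -0.8  0.7] q [ 0.476  0.205 -0.207  1.91   0.049  1.03  -0.953]
```

```bash
python3 -m creep '[{"translation":[0.024,-0.020,0.01],"rot":[0,0,0],"jaw":0.06},{"translation":[0.024,-0.020,0.01],"rot":[0,0,0],"jaw":0.06},{"translation":[0.024,-0.020,0.01],"rot":[0,0,0],"jaw":0.06},{"translation":[0.0233,-0.020,0.01],"rot":[0,0,0],"jaw":0.06},{"translation":[0,0,0.01],"rot":[0,0,7],"jaw":0.06},{"translation":[0,0,0],"rot":[0,0,7],"jaw":0.06},{"translation":[0,0,0],"rot":[0,0,7],"jaw":0.06},{"translation":[0,0,0],"rot":[0,0,7],"jaw":0.06},{"translation":[0,0,0],"rot":[0,0,7],"jaw":0.06},{"translation":[0,0,0],"rot":[0,0,7],"jaw":0.06},{"translation":[0,0,0],"rot":[0,0,7],"jaw":0.06},{"translation":[0,0,0],"rot":[0,0,7],"jaw":0.06}]'; python3 d.py .4957 -.0822 .13 -88.25;
python3 -m creep '[{"translation":[0,0,0],"rot":[0,0,7],"jaw":0.06},{"translation":[0,0,0],"rot":[0,0,7],"jaw":0.06},{"translation":[0,0,0],"rot":[0,0,7],"jaw":0.06},{"translation":[0,0,0],"rot":[0,0,7],"jaw":0.06},{"translation":[0,0,0],"rot":[0,0,7],"jaw":0.06},{"translation":[0,0,0],"rot":[0,0,7],"jaw":0.06},{"translation":[0,0,0],"rot":[0,0,7],"jaw":0.06},{"translation":[0,0,0],"rot":[0,0,4],"jaw":0.06}]'; python3 d.py .4957 -.0822 .13 -88.25
```

```text
clock: 2.8
position: [0.4951, -0.0838, 0.1909]
ee_rot: [-2.995, 0.949, -0.0]
force: [-0.1, -0.1, -0.1]
width: 0.651
t 2.8 p [ 0.4951 -0.0838  0.1909] yaw -35.17 tool d(mm) [-0.5 -1.6 60.9] rot deg [-1.000e-02 -1.000e-02  5.308e+01]
w 59.8 F [-0.1 -0.1 -0.1] q [ 0.12   0.292 -0.074  1.928  0.027  0.922 -2.151]
clock: 3.47
position: [0.4941, -0.0847, 0.1891]
ee_rot: [2.354, -2.076, -0.007]
force: [-0.7, -1.0, -0.7]
width: 0.657
t 3.47 p [ 0.4941 -0.0847  0.1891] yaw -82.81 tool d(mm) [-2.2 -2.2 59.1] rot deg [0.28 0.08 5.44]
w 60.4 F [-0.7 -1.  -0.7] q [-0.361  0.311  0.542  1.965 -0.2    0.922 -2.734]
```

```bash
python3 -m creep '[{"translation":[0,0,0.01],"rot":[0,0,-6],"jaw":0.06},{"translation":[0,0,0.02],"rot":[0,0,-6],"jaw":0.06},{"translation":[0,0,0.02],"rot":[0,0,-6],"jaw":0.06},{"translation":[0,0,0.005],"rot":[0,0,0],"jaw":0.06},{"translation":[0,0,0],"rot":[0,0,0],"jaw":0.06}]'; python3 d.py .4957 -.0822 .059 -88.25
python3 - <<'E'
from h import *
shot('top','t1.png',(250,140,430,290),4);shot('scene','s1.png',(220,190,380,310),4.5)
E
```

```text
clock: 3.88
position: [0.4928, -0.084, 0.1328]
ee_rot: [2.65, -1.679, -0.012]
force: [-0.5, 0.1, 0.2]
width: 0.652
t 3.88 p [ 0.4928 -0.084   0.1328] yaw -64.72 tool d(mm) [-0.1 -3.9 73.7] rot deg [ 0.48  0.15 23.53]
w 59.9 F [-0.5  0.1  0.2] q [-0.267  0.381  0.43   2.022 -0.219  0.791 -2.409]
```

View pics/t1.png

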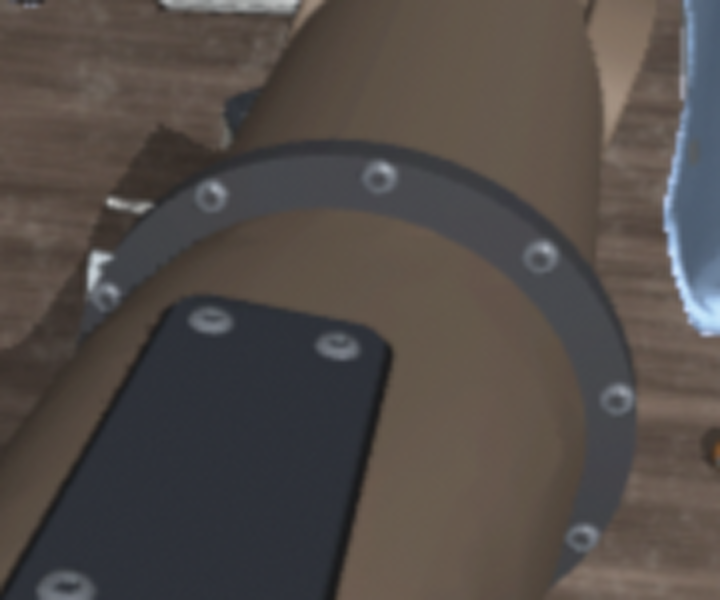

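View pics/s1.png

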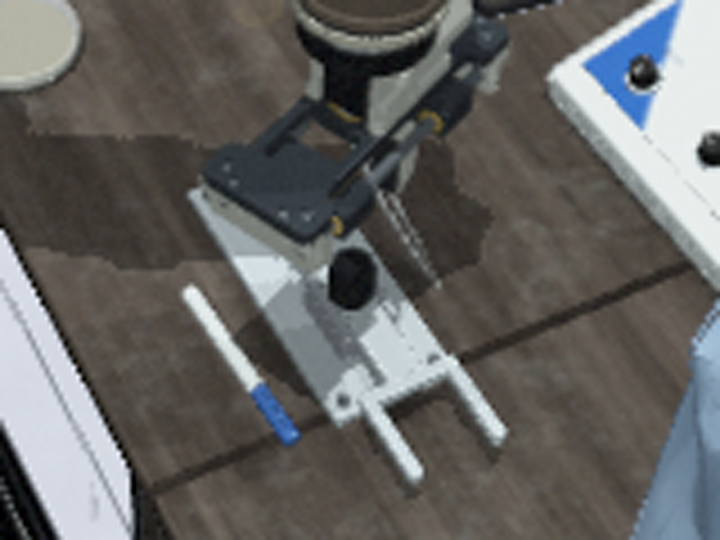

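The scene view shows the open jaws straddling the cap, which is at about (352,278) in the crop. I'll descend with a small lateral correction.

```bash
python3 -m creep '[{"translation":[0,-0.0039,0.01],"rot":[0.48,0.15,0],"jaw":0.06},{"translation":[0,0,0.02],"rot":[0,0,0],"jaw":0.06},{"translation":[0,0,0.02],"rot":[0,0,0],"jaw":0.06},{"translation":[0,0,0.015],"rot":[0,0,0],"jaw":0.06},{"translation":[0,0,0.0087],"rot":[0,0,0],"jaw":0.06},{"translation":[0,0,0],"rot":[0,0,0],"jaw":0.06}]'; python3 d.py .4957 -.0822 .059 -88.25
python3 - <<'E'
from h import *
shot('scene','s2.png',(220,190,380,310),4.5)
E
```

```text
clock: 4.48
position: [0.4971, -0.0825, 0.0595]
ee_rot: [-2.653, 1.679, -0.001]
force: [-0.3, -0.2, -1.1]
width: 0.655
t 4.48 p [ 0.4971 -0.0825  0.0595] yaw -64.65 tool d(mm) [-0.9  1.2  0.5] rot deg [-0.12  0.08 23.6 ]
w 60.1 F [-0.3 -0.2 -1.1] q [-0.212  0.497  0.365  2.079 -0.303  0.614 -2.337]
```

View pics/s2.png

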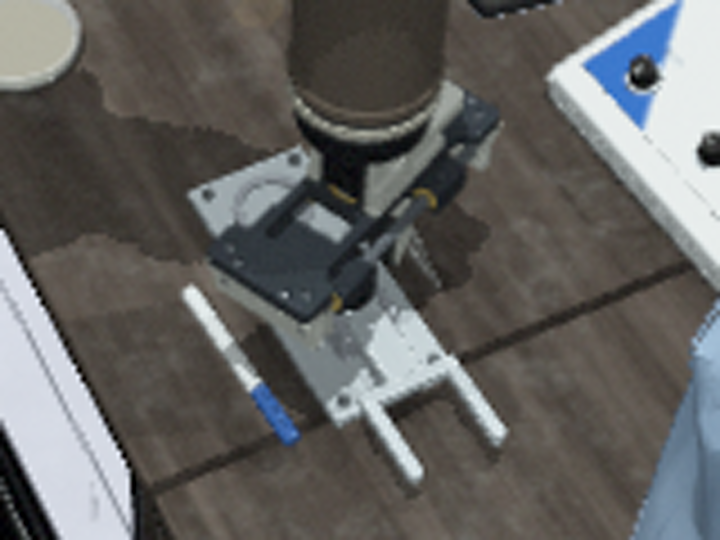

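Centred. Close and watch the lateral force.

```bash
python3 -m creep '[{"translation":[-0.0005,0.0008,0],"rot":[0,0,0],"jaw":0.02},{"translation":[0,0,0],"rot":[0,0,0],"jaw":0.02},{"translation":[0,0,0],"rot":[0,0,0],"jaw":0.02},{"translation":[0,0,0],"rot":[0,0,0],"jaw":0.02},{"translation":[0,0,0],"rot":[0,0,0],"jaw":0.02},{"translation":[0,0,0],"rot":[0,0,0],"jaw":0.02}]' 12; python3 d.py .4957 -.0822 .059 -88.25
```

```text
clock: 5.03
position: [0.4967, -0.0822, 0.0603]
ee_rot: [-2.654, 1.676, -0.003]
force: [-0.8, 0.1, 3.2]
width: 0.293
t 5.03 p [ 0.4967 -0.0822  0.0603] yaw -64.54 tool d(mm) [-0.5  0.9  1.3] rot deg [-0.21  0.05 23.71]
w 26.9 F [-0.8  0.1  3.2] q [-0.213  0.494  0.366  2.081 -0.303  0.613 -2.335]
```

```bash
python3 -m creep '[{"translation":[0,0,0],"rot":[0,0,0],"jaw":0.02},{"translation":[0,0,-0.015],"rot":[0,0,0],"jaw":0.02},{"translation":[0,0,-0.02],"rot":[0,0,0],"jaw":0.02},{"translation":[0,0,-0.02],"rot":[0,0,0],"jaw":0.02},{"translation":[0,0,-0.01],"rot":[0,0,0],"jaw":0.02},{"translation":[0,0,0],"rot":[0,0,0],"jaw":0.02}]' 15; python3 d.py .42 -.22 .12 -88.25
python3 - <<'E'
from h import *
shot('scene','s3.png',(220,190,380,310),4.5)
E
```

```text
clock: 5.53
position: [0.4976, -0.0825, 0.1268]
ee_rot: [-2.652, 1.675, -0.007]
force: [0.8, 0.4, -1.0]
width: 0.295
t 5.53 p [ 0.4976 -0.0825  0.1268] yaw -64.54 tool d(mm) [ 90.8 129.2   6. ] rot deg [-3.800e-01  1.000e-02  2.371e+01]
w 27.1 F [ 0.8  0.4 -1. ] q [-0.266  0.389  0.427  2.03  -0.233  0.763 -2.396]
```

View pics/s3.png

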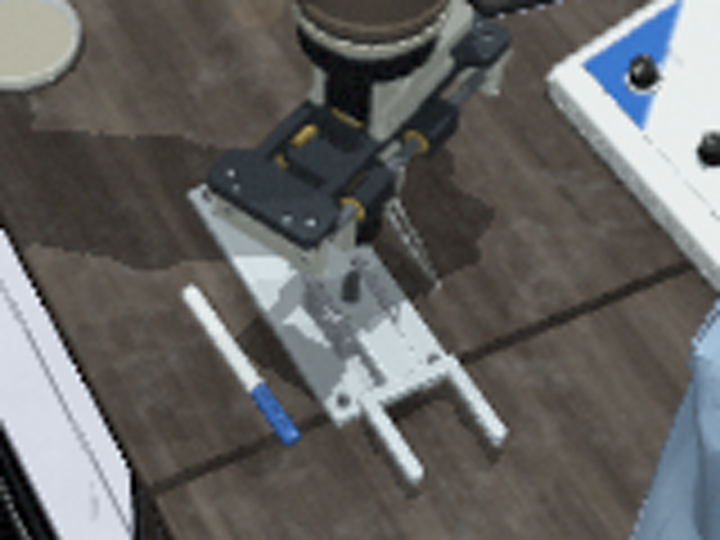

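The pin is now bare at crop (352,285) and the cap is held in the jaws. I'll carry it to (0.42,-0.22).

```bash
python3 -c "
from h import *
print(proj('scene',(.4957,-.0822,.06)),proj('scene',(.4957,-.0822,.04)))"
python3 -m creep '[{"translation":[0.018,0.026,0],"rot":[0,0,0],"jaw":0.02},{"translation":[0.018,0.026,0],"rot":[0,0,0],"jaw":0.02},{"translation":[0.018,0.026,0],"rot":[0,0,0],"jaw":0.02},{"translation":[0.018,0.026,0],"rot":[0,0,0],"jaw":0.02},{"translation":[0.018,0.025,0],"rot":[0,0,0],"jaw":0.02},{"translation":[0,0,0.025],"rot":[-0.3,0,0],"jaw":0.02},{"translation":[0,0,0.025],"rot":[0,0,0],"jaw":0.02},{"translation":[0,0,0.025],"rot":[0,0,0],"jaw":0.02},{"translation":[0,0,0.015],"rot":[0,0,0],"jaw":0.02},{"translation":[0,0,0],"rot":[0,0,0],"jaw":0.02}]'; python3 d.py .42 -.22 .0205 -88.25
```

```text
[297.96815047 251.22269855] [297.68632494 255.51810995]
clock: 6.42
position: [0.4157, -0.2181, 0.031]
ee_rot: [2.653, -1.676, -0.012]
force: [-0.9, -0.7, -1.1]
width: 0.293
t 6.42 p [ 0.4157 -0.2181  0.031 ] yaw -64.57 tool d(mm) [ 3.6 -3.1 10.4] rot deg [ 0.45  0.19 23.68]
w 26.9 F [-0.9 -0.7 -1.1] q [ 0.102  0.514  0.355  2.17  -0.348  0.518 -1.978]
```

```bash
python3 -m creep '[{"translation":[0,0,0.005],"rot":[0.4,0.2,0],"jaw":0.02},{"translation":[0,0,0.004],"rot":[0,0,0],"jaw":0.02},{"translation":[0,0,0.001],"rot":[0,0,0],"jaw":0.02},{"translation":[0,0,0],"rot":[0,0,0],"jaw":0.02}]'; python3 d.py .42 -.22 .0205 -88.25
```

```text
clock: 6.75
position: [0.4187, -0.2191, 0.0249]
ee_rot: [-2.654, 1.676, -0.009]
force: [0.1, -0.6, 0.1]
width: 0.291
t 6.75 p [ 0.4187 -0.2191  0.0249] yaw -64.54 tool d(mm) [ 1.3 -0.8  4.4] rot deg [-0.35 -0.13 23.71]
w 26.7 F [ 0.1 -0.6  0.1] q [ 0.118  0.523  0.337  2.177 -0.364  0.488 -1.962]
```

```bash
python3 -m creep '[{"translation":[0,0,0.003],"rot":[-0.2,0,0],"jaw":0.02},{"translation":[0,0,0.0015],"rot":[0,0,0],"jaw":0.02},{"translation":[0,0,0],"rot":[0,0,0],"jaw":0.02},{"translation":[0,0,0],"rot":[0,0,0],"jaw":0.02}]'; python3 d.py .42 -.22 .0205 -88.25
```

```text
clock: 7.08
position: [0.419, -0.2192, 0.0203]
ee_rot: [2.656, -1.677, 0.007]
force: [1.0, -0.3, 0.9]
width: 0.293
t 7.08 p [ 0.419  -0.2192  0.0203] yaw -64.53 tool d(mm) [ 1.1 -0.6 -0.2] rot deg [-0.16 -0.19 23.72]
w 26.9 F [ 1.  -0.3  0.9] q [ 0.118  0.532  0.334  2.177 -0.366  0.48  -1.961]
```

```bash
python3 -m creep '[{"translation":[0,0,0.0008],"rot":[0,0,0],"jaw":0.02},{"translation":[0,0,0],"rot":[0,0,0],"jaw":0.035},{"translation":[0,0,0],"rot":[0,0,0],"jaw":0.05},{"translation":[0,0,0],"rot":[0,0,0],"jaw":0.06},{"translation":[0,0,0],"rot":[0,0,0],"jaw":0.06},{"translation":[0,0,-0.01],"rot":[0,0,0],"jaw":0.06},{"translation":[0,0,-0.03],"rot":[0,0,0],"jaw":0.06},{"translation":[0,0,-0.04],"rot":[0,0,0],"jaw":0.06},{"translation":[0,0,-0.04],"rot":[0,0,0],"jaw":0.06}]'; python3 d.py .497 -.124 .13 -88.25;python3 - <<'E'
from h import *
shot('scene','s4.png',(220,190,380,310),4.5)
shot('top','t4.png',(250,140,430,290),4)
for r in optics.pinpoint('scene','cap')[:2]: print(np.round(r['location'],1),r['score'],ray('scene',r['location'],0))
E
```

```text
clock: 7.83
position: [0.4169, -0.2188, 0.1407]
ee_rot: [2.654, -1.678, 0.002]
force: [1.2, -0.4, 1.0]
width: 0.652
t 7.83 p [ 0.4169 -0.2188  0.1407] yaw -64.59 tool d(mm) [ -51.3 -113.    10.5] rot deg [ 0.03 -0.11 23.66]
w 59.9 F [ 1.2 -0.4  1. ] q [-0.015  0.324  0.485  2.091 -0.212  0.772 -2.097]
[295. 312.] 0.53 [ 0.41928715 -0.21494949  0.        ]
```

View pics/s4.png

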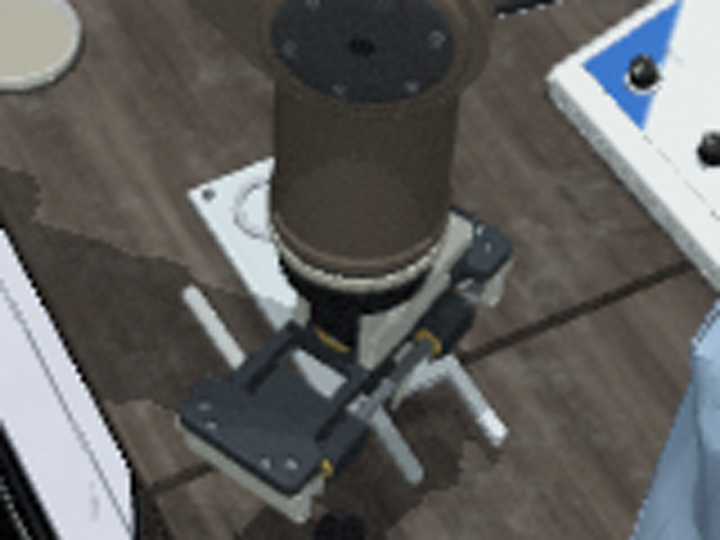

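View pics/t4.png

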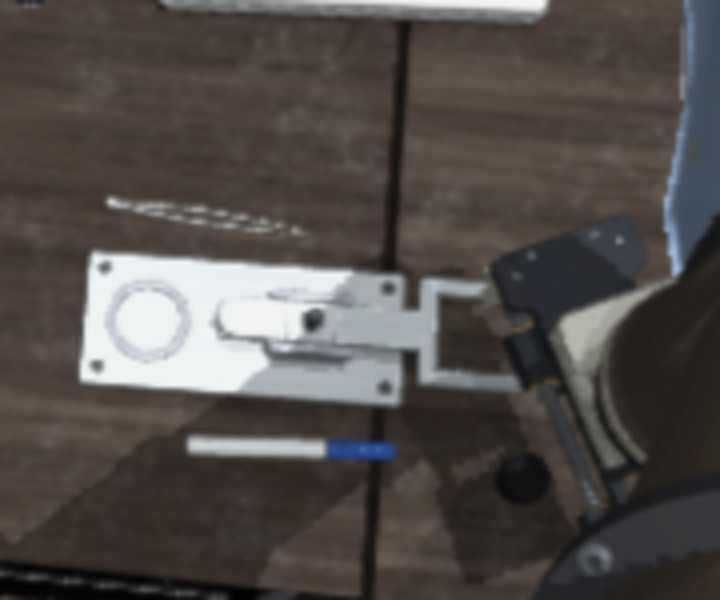

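```bash
python3 -c "
from h import *
print('cap',ray('top',(521/4+250,478/4+140),.028));print('pin',ray('top',(314/4+250,318/4+140),.058))"
python3 -m creep '[{"translation":[-0.0128,-0.0282,0],"rot":[0,0,0],"jaw":0.05},{"translation":[-0.0128,-0.0282,0],"rot":[0,0,0],"jaw":0.05},{"translation":[-0.0128,-0.0282,0],"rot":[0,0,0],"jaw":0.05},{"translation":[-0.0128,-0.0282,0],"rot":[0,0,0],"jaw":0.05},{"translation":[0,0,0.01],"rot":[0,0,5.9],"jaw":0.05},{"translation":[0,0,0],"rot":[0,0,5.9],"jaw":0.05},{"translation":[0,0,0],"rot":[0,0,5.9],"jaw":0.05},{"translation":[0,0,0],"rot":[0,0,5.9],"jaw":0.05},{"translation":[0,0,0],"rot":[0,0,0],"jaw":0.05},{"translation":[0,0,0],"rot":[0,0,0],"jaw":0.05}]'; python3 d.py .497 -.1242 .03 -88.25
```

```text
cap [ 0.41588307 -0.21493425  0.028     ]
pin [ 0.49380791 -0.08092517  0.058     ]
clock: 8.82
position: [0.4974, -0.1239, 0.1286]
ee_rot: [2.26, -2.181, 0.004]
force: [0.4, -0.1, -0.8]
width: 0.545
t 8.82 p [ 0.4974 -0.1239  0.1286] yaw -87.96 tool d(mm) [ 0.   0.5 98.6] rot deg [-0.05 -0.14  0.29]
w 50.1 F [ 0.4 -0.1 -0.8] q [-0.278  0.418  0.555  2.012 -0.303  0.791 -2.652]
```

```bash
python3 -m creep '[{"translation":[0,0.0005,0.03],"rot":[0,0,0.3],"jaw":0.05},{"translation":[0,0,0.03],"rot":[0,0,0],"jaw":0.05},{"translation":[0,0,0.02],"rot":[0,0,0],"jaw":0.05},{"translation":[0,0,0.012],"rot":[0,0,0],"jaw":0.05},{"translation":[0,0,0],"rot":[0,0,0],"jaw":0.05},{"translation":[0,0,0],"rot":[0,0,0],"jaw":0.05}]'; python3 d.py .497 -.1242 .03 -88.25;python3 - <<'E'
from h import *
shot('scene','s5.png',(220,190,380,310),4.5)
E
```

```text
clock: 9.32
position: [0.4972, -0.1245, 0.0369]
ee_rot: [2.253, -2.189, 0.003]
force: [1.1, -0.2, 0.5]
width: 0.543
t 9.32 p [ 0.4972 -0.1245  0.0369] yaw -88.34 tool d(mm) [-0.3  0.1  6.9] rot deg [-0.05 -0.11 -0.09]
w 49.9 F [ 1.1 -0.2  0.5] q [-0.188  0.561  0.451  2.077 -0.426  0.591 -2.552]
```

View pics/s5.png

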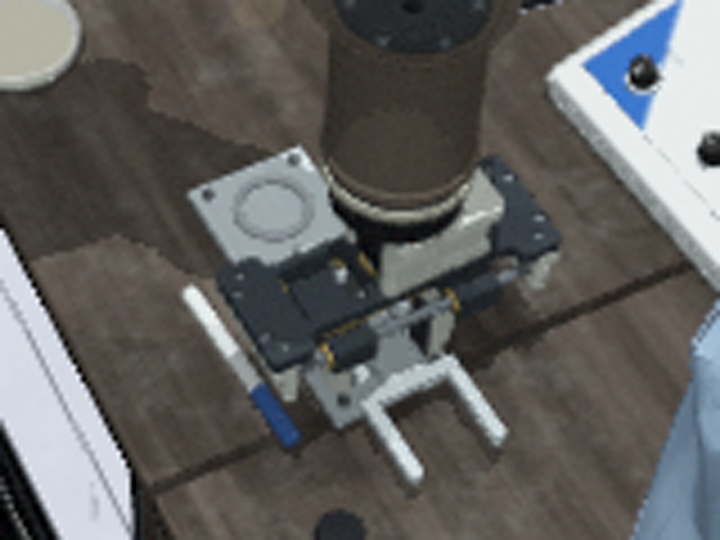

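```bash
python3 -m creep '[{"translation":[0,0,0.0045],"rot":[0,0,0],"jaw":0.05},{"translation":[0,0,0],"rot":[0,0,0],"jaw":0.035},{"translation":[0,0,0],"rot":[0,0,0],"jaw":0.02},{"translation":[0,0,0],"rot":[0,0,0],"jaw":0.015},{"translation":[0,0,0],"rot":[0,0,0],"jaw":0.015},{"translation":[0,0,0],"rot":[0,0,0],"jaw":0.015},{"translation":[0,0,0],"rot":[0,0,0],"jaw":0.015}]' 30; python3 d.py .497 -.1242 .03 -88.25
```

```text
clock: 9.95
position: [0.4981, -0.1244, 0.0331]
ee_rot: [-2.251, 2.19, -0.006]
force: [-0.9, 0.7, 2.8]
width: 0.261
t 9.95 p [ 0.4981 -0.1244  0.0331] yaw -88.43 tool d(mm) [-0.2  1.1  3.1] rot deg [-0.18 -0.13 -0.18]
w 23.9 F [-0.9  0.7  2.8] q [-0.184  0.567  0.445  2.079 -0.432  0.58  -2.548]
```

```bash
for r in 1; do
python3 -m creep '[{"translation":[-0.0015,0,-0.0005],"rot":[0,0,0],"jaw":0.015},{"translation":[-0.0015,0,0],"rot":[0,0,0],"jaw":0.015},{"translation":[0,0,0],"rot":[0,0,0],"jaw":0.015},{"translation":[0,0,0],"rot":[0,0,0],"jaw":0.015}]'
python3 -m creep '[{"translation":[0.0015,0,0],"rot":[0,0,0],"jaw":0.015},{"translation":[0.0015,0,0],"rot":[0,0,0],"jaw":0.015},{"translation":[0,0,0],"rot":[0,0,0],"jaw":0.015},{"translation":[0,0,0],"rot":[0,0,0],"jaw":0.015}]'
python3 -m creep '[{"translation":[0.0015,0,0],"rot":[0,0,0],"jaw":0.015},{"translation":[0.0015,0,0],"rot":[0,0,0],"jaw":0.015},{"translation":[0,0,0],"rot":[0,0,0],"jaw":0.015},{"translation":[0,0,0],"rot":[0,0,0],"jaw":0.015}]'; done; python3 -c "
from h import *
print(arm.observe()['force'],arm.observe()['position'])"
```

```text
clock: 10.28
position: [0.4979, -0.1225, 0.0333]
ee_rot: [2.25, -2.192, 0.008]
force: [0.4, -5.1, -1.3]
width: 0.258
clock: 10.62
position: [0.4977, -0.1241, 0.0332]
ee_rot: [-2.251, 2.19, -0.005]
force: [0.3, 0.0, -2.0]
width: 0.258
clock: 10.95
position: [0.4977, -0.1262, 0.0331]
ee_rot: [-2.252, 2.189, -0.003]
force: [0.6, 5.6, -2.2]
width: 0.255
[ 0.62752551  5.60389595 -2.15867123] [ 0.49774721 -0.12620494  0.03312895]
```

```bash
python3 -m creep '[{"translation":[-0.0015,0,0],"rot":[0,0,0],"jaw":0.015},{"translation":[-0.0014,0,0],"rot":[0,0,0],"jaw":0.015},{"translation":[0,0,0],"rot":[0,0,0],"jaw":0.015},{"translation":[0,0,-0.01],"rot":[0,0,0],"jaw":0.015},{"translation":[0,0,-0.015],"rot":[0,0,0],"jaw":0.015},{"translation":[0,0,-0.02],"rot":[0,0,0],"jaw":0.015},{"translation":[0,0,-0.02],"rot":[0,0,0],"jaw":0.015},{"translation":[0,0,-0.01],"rot":[0,0,0],"jaw":0.015},{"translation":[0,0,0],"rot":[0,0,0],"jaw":0.015}]'; python3 d.py .4957 -.0402 .108 91.75;python3 - <<'E'
from h import *
shot('scene','s6.png',(220,190,380,310),4.5)
shot('top','t6.png',(250,140,430,290),4)
E
```

```text
clock: 11.7
position: [0.4989, -0.1249, 0.1106]
ee_rot: [-2.249, 2.189, -0.01]
force: [0.6, -0.3, -2.2]
width: 0.26
t 11.7 p [ 0.4989 -0.1249  0.1106] yaw -88.46 tool d(mm) [-84.7   0.9   2.4] rot deg [ -0.25   0.58 179.79]
w 23.9 F [ 0.6 -0.3 -2.2] q [-0.266  0.446  0.546  2.029 -0.334  0.746 -2.631]
```

View pics/s6.png

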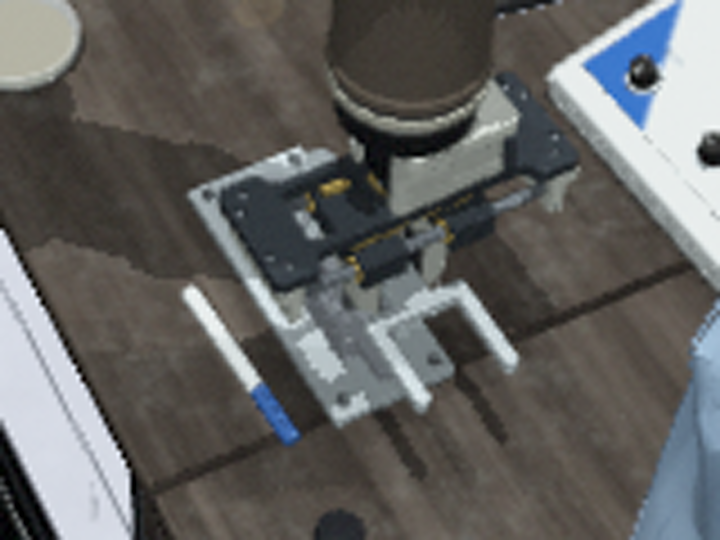

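View pics/t6.png

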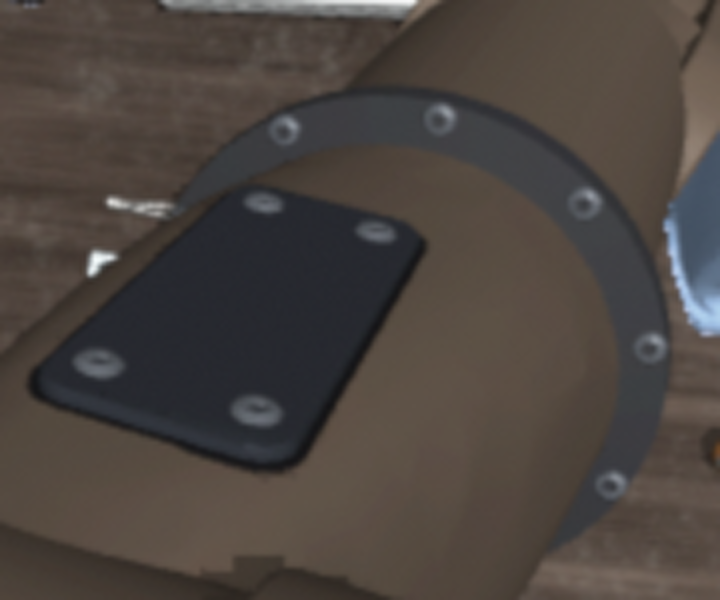

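```bash
python3 -m creep '[{"translation":[-0.021,0,0],"rot":[0,0,-3],"jaw":0.015},{"translation":[-0.021,0,0],"rot":[0,0,0],"jaw":0.015},{"translation":[-0.021,0,0],"rot":[0,0,0],"jaw":0.015},{"translation":[-0.021,0,0],"rot":[0,0,0],"jaw":0.015},{"translation":[0,0,0],"rot":[0,0,-7],"jaw":0.015},{"translation":[0,0,0],"rot":[0,0,-7],"jaw":0.015},{"translation":[0,0,0],"rot":[0,0,-7],"jaw":0.015},{"translation":[0,0,0],"rot":[0,0,-7],"jaw":0.015},{"translation":[0,0,0],"rot":[0,0,-7],"jaw":0.015},{"translation":[0,0,0],"rot":[0,0,-7],"jaw":0.015},{"translation":[0,0,0],"rot":[0,0,-7],"jaw":0.015},{"translation":[0,0,0],"rot":[0,0,-7],"jaw":0.015}]'; python3 d.py .4957 -.0402 .108 91.75
python3 -m creep '[{"translation":[0,0,0],"rot":[0,0,-7],"jaw":0.015},{"translation":[0,0,0],"rot":[0,0,-7],"jaw":0.015},{"translation":[0,0,0],"rot":[0,0,-7],"jaw":0.015},{"translation":[0,0,0],"rot":[0,0,-7],"jaw":0.015},{"translation":[0,0,0],"rot":[0,0,-7],"jaw":0.015},{"translation":[0,0,0],"rot":[0,0,-7],"jaw":0.015},{"translation":[0,0,0],"rot":[0,0,-7],"jaw":0.015},{"translation":[0,0,0],"rot":[0,0,-7],"jaw":0.015},{"translation":[0,0,0],"rot":[0,0,-7],"jaw":0.015},{"translation":[0,0,0],"rot":[0,0,-7],"jaw":0.015},{"translation":[0,0,0],"rot":[0,0,-7],"jaw":0.015},{"translation":[0,0,0],"rot":[0,0,-7],"jaw":0.015}]'; python3 d.py .4957 -.0402 .108 91.75
```

```text
clock: 12.8
position: [0.4911, -0.0405, 0.1068]
ee_rot: [3.039, -0.789, 0.001]
force: [0.0, 0.3, -1.5]
width: 0.259
t 12.8 p [ 0.4911 -0.0405  0.1068] yaw -29.09 tool d(mm) [ 3.9 -2.5 -1.2] rot deg [ 1.5000e-01  6.0000e-02 -1.2084e+02]
w 23.7 F [ 0.   0.3 -1.5] q [-0.279  0.398  0.327  2.065 -0.189  0.707 -1.91 ]
clock: 13.8
position: [0.491, -0.0404, 0.1067]
ee_rot: [2.787, 1.448, -0.001]
force: [0.6, 0.9, -1.1]
width: 0.254
t 13.8 p [ 0.491  -0.0404  0.1067] yaw 54.9 tool d(mm) [ 2.8  3.7 -1.3] rot deg [  0.04   0.08 -36.85]
w 23.3 F [ 0.6  0.9 -1.1] q [ 0.017  0.391 -0.057  2.041  0.036  0.711 -0.676]
```

```bash
python3 -m creep '[{"translation":[0,0,0],"rot":[0,0,-7],"jaw":0.015},{"translation":[0,0,0],"rot":[0,0,-7],"jaw":0.015},{"translation":[0,0,0],"rot":[0,0,-7],"jaw":0.015},{"translation":[0,0,0],"rot":[0,0,-7],"jaw":0.015},{"translation":[0,0,0],"rot":[0,0,-7],"jaw":0.015},{"translation":[0,0.004,0],"rot":[0,0,-1.8],"jaw":0.015},{"translation":[0,0,0],"rot":[0,0,0],"jaw":0.015},{"translation":[0,0,0],"rot":[0,0,0],"jaw":0.015}]'; python3 d.py .495 -.0402 .108 91.75
python3 - <<'E'
from h import *
shot('scene','s7.png',(220,180,380,300),4.5)
shot('top','t7.png',(250,140,430,290),4)
E
```

```text
clock: 14.47
position: [0.4954, -0.0406, 0.1071]
ee_rot: [2.196, 2.244, -0.001]
force: [-1.0, -0.6, -1.0]
width: 0.259
t 14.47 p [ 0.4954 -0.0406  0.1071] yaw 91.25 tool d(mm) [ 0.4 -0.4 -0.9] rot deg [ 0.05  0.09 -0.5 ]
w 23.8 F [-1.  -0.6 -1. ] q [ 0.141  0.406 -0.217  2.02   0.131  0.727 -0.135]
```

View pics/s7.png

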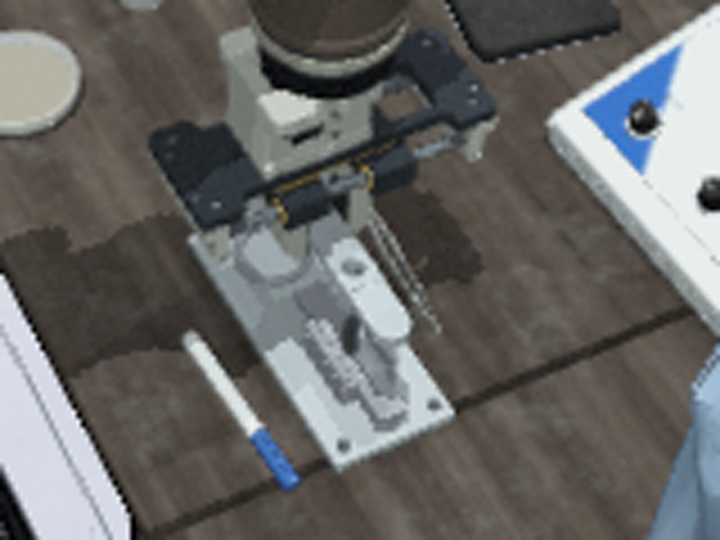

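View pics/t7.png

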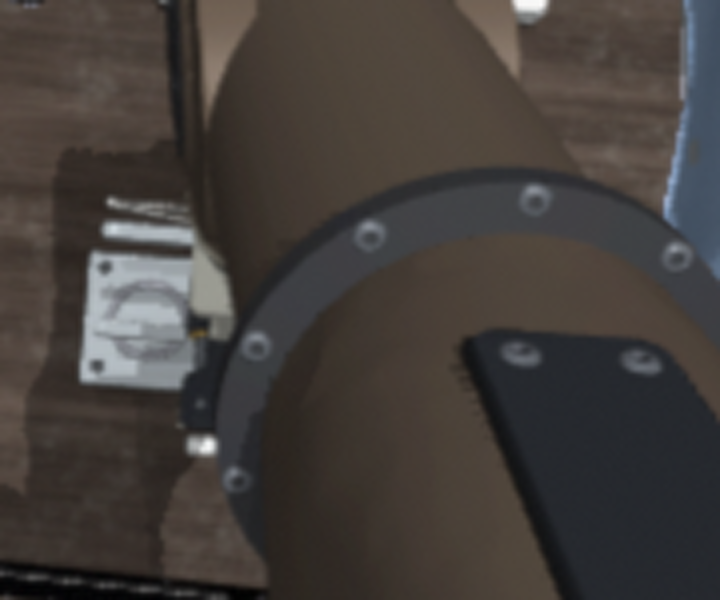

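Run:
```python
from h import *
im=shot('scene','s8.png',(280,225,330,275),12)
print('hole',ray('scene',(298.7,239.3),.114), 'pin est', ray('scene',(298,251.6),.058))
for X in [(.4957,-.0822,.06),(.4957,-.0822,.04),(.4957,-.0822,.114),(.4957,-.0822,.104)]: print(proj('scene',X))
```

```text
hole [ 0.49527016 -0.08265935  0.114     ] pin est [ 0.49593722 -0.08210365  0.058     ]
[297.96815047 251.22269855]
[297.68632494 255.51810995]
[298.7622652  239.11929077]
[298.61141581 241.41844432]
```

View pics/s8.png

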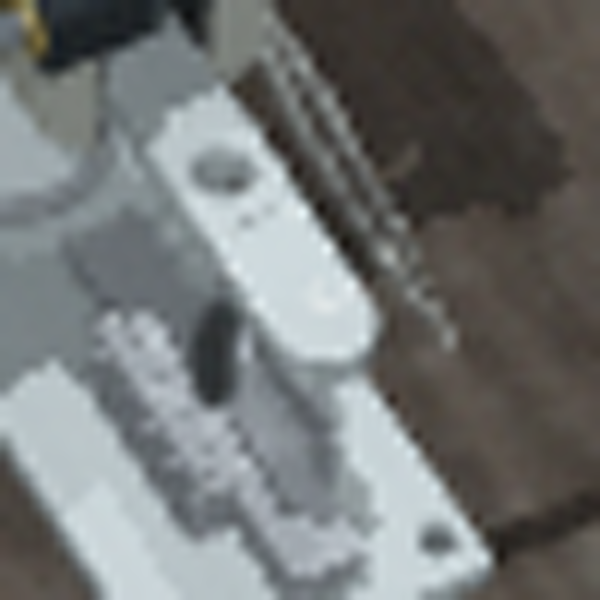

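```bash
python3 -m creep '[{"translation":[0,0.0005,0.01],"rot":[0,0,-0.5],"jaw":0.015},{"translation":[0,0,0.012],"rot":[0,0,0],"jaw":0.015},{"translation":[0,0,0.012],"rot":[0,0,0],"jaw":0.015},{"translation":[0,0,0.002],"rot":[0,0,0],"jaw":0.015},{"translation":[0,0,0],"rot":[0,0,0],"jaw":0.015},{"translation":[0,0,0],"rot":[0,0,0],"jaw":0.015}]'; python3 d.py .4955 -.0402 .033 91.75
python3 - <<'E'
from h import *
im=shot('scene','s9.png',(280,225,330,275),12)
E
```

```text
clock: 15.12
position: [0.4966, -0.0405, 0.072]
ee_rot: [2.183, 2.255, 0.0]
force: [0.0, 0.7, -2.2]
width: 0.257
t 15.12 p [ 0.4966 -0.0405  0.072 ] yaw 91.87 tool d(mm) [ 0.4 -1.1 39. ] rot deg [0.13 0.13 0.12]
w 23.6 F [ 0.   0.7 -2.2] q [ 0.129  0.461 -0.206  2.048  0.156  0.644 -0.147]
```

View pics/s9.png

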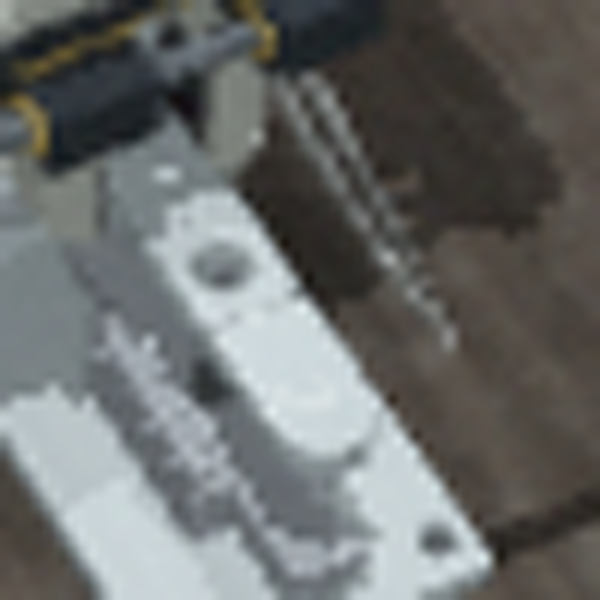

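```bash
python3 -c "
from h import *
print('hole',ray('scene',(298.5,246.9),.079))
for dx in (.4957,.4967):
  for z in (.079,.03): print(dx,z,proj('scene',(dx,-.0822,z)))
  print('corners',[(proj('scene',(dx+sx,-.0822-.06,.01))).round(1) for sx in (-.042,.042)])
print(ray('scene',(280+428/12,225+537/12),.01),ray('scene',(280+35,225+120),.01))
"
```

```text
hole [ 0.49656121 -0.08206092  0.079     ]
0.4957 0.079 [298.24191418 247.05016063]
0.4957 0.03 [297.54778607 257.62963409]
corners [array([293.9, 283.8]), array([320.9, 272.3])]
0.4967 0.079 [298.56963337 246.91901327]
0.4967 0.03 [297.86664269 257.49976264]
corners [array([294.2, 283.6]), array([321.2, 272.2])]
[ 0.52892127 -0.12839579  0.01      ] [ 0.41807659 -0.32323496  0.01      ]
```

```bash
python3 -m creep '[{"translation":[0,-0.0005,0.004],"rot":[0,0,0],"jaw":0.015},{"translation":[0,0,0.004],"rot":[0,0,0],"jaw":0.015},{"translation":[0,0,0.004],"rot":[0,0,0],"jaw":0.015},{"translation":[0,0,0.004],"rot":[0,0,0],"jaw":0.015},{"translation":[0,0,0],"rot":[0,0,0],"jaw":0.015}]'; python3 d.py .4955 -.0402 .033 91.75
```

```text
clock: 15.58
position: [0.4957, -0.0407, 0.0553]
ee_rot: [2.183, 2.255, -0.001]
force: [-0.8, -0.8, -1.6]
width: 0.257
t 15.58 p [ 0.4957 -0.0407  0.0553] yaw 91.86 tool d(mm) [ 0.6 -0.2 22.3] rot deg [0.08 0.13 0.11]
w 23.6 F [-0.8 -0.8 -1.6] q [ 0.123  0.488 -0.198  2.062  0.167  0.605 -0.157]
```

```bash
python3 -m creep '[{"translation":[0,0,0.004],"rot":[0,0,0],"jaw":0.015},{"translation":[0,0,0.004],"rot":[0,0,0],"jaw":0.015},{"translation":[0,0,0.004],"rot":[0,0,0],"jaw":0.015},{"translation":[0,0,0],"rot":[0,0,0],"jaw":0.015},{"translation":[0,0,0],"rot":[0,0,0],"jaw":0.015}]'; python3 d.py .4955 -.0402 .033 91.75
```

```text
clock: 16.0
position: [0.496, -0.0407, 0.0438]
ee_rot: [2.183, 2.255, -0.0]
force: [0.1, 0.7, -1.9]
width: 0.258
t 16.0 p [ 0.496  -0.0407  0.0438] yaw 91.86 tool d(mm) [ 0.6 -0.5 10.8] rot deg [0.11 0.13 0.11]
w 23.7 F [ 0.1  0.7 -1.9] q [ 0.118  0.507 -0.192  2.07   0.175  0.578 -0.164]
```

```bash
python3 -m creep '[{"translation":[0,0,0.003],"rot":[0,0,0],"jaw":0.015},{"translation":[0,0,0.003],"rot":[0,0,0],"jaw":0.015},{"translation":[0,0,0.003],"rot":[0,0,0],"jaw":0.015},{"translation":[0,0,0],"rot":[0,0,0],"jaw":0.015},{"translation":[0,0,0],"rot":[0,0,0],"jaw":0.015}]'; python3 d.py .4955 -.0402 .033 91.75
```

```text
clock: 16.42
position: [0.496, -0.0407, 0.0349]
ee_rot: [2.183, 2.255, -0.0]
force: [-0.0, -0.0, -1.4]
width: 0.257
t 16.42 p [ 0.496  -0.0407  0.0349] yaw 91.86 tool d(mm) [ 0.5 -0.5  1.9] rot deg [0.12 0.13 0.11]
w 23.6 F [-0.  -0.  -1.4] q [ 0.114  0.522 -0.187  2.075  0.181  0.557 -0.17 ]
```

```bash
python3 -m creep '[{"translation":[0,0,0.002],"rot":[0,0,0],"jaw":0.015},{"translation":[0,0,0],"rot":[0,0,0],"jaw":0.015},{"translation":[0,0,0],"rot":[0,0,0],"jaw":0.015}]'; python3 d.py .4955 -.0402 .033 91.75
python3 -m creep '[{"translation":[0,0,0.001],"rot":[0,0,0],"jaw":0.015},{"translation":[0,0,0],"rot":[0,0,0],"jaw":0.015},{"translation":[0,0,0],"rot":[0,0,0],"jaw":0.015}]'; python3 d.py .4955 -.0402 .033 91.75
```

```text
clock: 16.67
position: [0.4964, -0.0407, 0.0332]
ee_rot: [2.183, 2.255, 0.001]
force: [0.2, -0.1, -1.2]
width: 0.258
t 16.67 p [ 0.4964 -0.0407  0.0332] yaw 91.86 tool d(mm) [ 0.5 -0.9  0.1] rot deg [0.17 0.13 0.11]
w 23.7 F [ 0.2 -0.1 -1.2] q [ 0.113  0.525 -0.186  2.076  0.182  0.552 -0.171]
clock: 16.92
position: [0.4964, -0.0407, 0.033]
ee_rot: [2.182, 2.254, 0.001]
force: [-3.5, -1.0, 13.5]
width: 0.256
t 16.92 p [ 0.4964 -0.0407  0.033 ] yaw 91.86 tool d(mm) [ 0.5 -0.9  0. ] rot deg [0.19 0.15 0.11]
w 23.5 F [-3.5 -1.  13.5] q [ 0.112  0.525 -0.186  2.077  0.182  0.552 -0.172]
```

```bash
python3 -m creep '[{"translation":[0.0015,0,-0.001],"rot":[0,0,0],"jaw":0.015},{"translation":[0.0015,0,0],"rot":[0,0,0],"jaw":0.015},{"translation":[0,0,0],"rot":[0,0,0],"jaw":0.015},{"translation":[0,0,0],"rot":[0,0,0],"jaw":0.015}]'
python3 -m creep '[{"translation":[-0.002,0,0],"rot":[0,0,0],"jaw":0.015},{"translation":[-0.002,0,0],"rot":[0,0,0],"jaw":0.015},{"translation":[-0.002,0,0],"rot":[0,0,0],"jaw":0.015},{"translation":[0,0,0],"rot":[0,0,0],"jaw":0.015},{"translation":[0,0,0],"rot":[0,0,0],"jaw":0.015}]'
```

```text
clock: 17.25
position: [0.4962, -0.0378, 0.0331]
ee_rot: [2.183, 2.255, 0.0]
force: [-0.1, -0.4, 1.8]
width: 0.257
clock: 17.67
position: [0.4964, -0.0419, 0.0331]
ee_rot: [2.182, 2.257, 0.003]
force: [-0.4, 7.3, 1.2]
width: 0.26
```

```bash
python3 -m creep '[{"translation":[0.002,0,0],"rot":[0,0,0],"jaw":0.015},{"translation":[0.0018,0,0],"rot":[0,0,0],"jaw":0.015},{"translation":[0,0,0],"rot":[0,0,0],"jaw":0.015},{"translation":[0,0,0],"rot":[0,0,0],"jaw":0.035},{"translation":[0,0,0],"rot":[0,0,0],"jaw":0.05},{"translation":[0,0,0],"rot":[0,0,0],"jaw":0.05},{"translation":[0,0,-0.01],"rot":[0,0,0],"jaw":0.05},{"translation":[0,0,-0.03],"rot":[0,0,0],"jaw":0.05},{"translation":[0,0,-0.03],"rot":[0,0,0],"jaw":0.05},{"translation":[0,0,-0.03],"rot":[0,0,0],"jaw":0.05}]'
python3 d.py .419 -.2155 .13 91.75
python3 - <<'E'
from h import *
im=shot('scene','s10.png',(220,180,380,300),4.5)
shot('top','t10.png',(250,140,430,290),4)
E
```

```text
clock: 18.5
position: [0.4954, -0.0396, 0.1347]
ee_rot: [2.183, 2.256, -0.0]
force: [0.4, 0.1, 0.4]
width: 0.547
t 18.5 p [ 0.4954 -0.0396  0.1347] yaw 91.87 tool d(mm) [-173.3  -82.1    4.9] rot deg [0.09 0.11 0.12]
w 50.3 F [0.4 0.1 0.4] q [ 0.151  0.367 -0.229  1.994  0.118  0.791 -0.114]
```

View pics/s10.png

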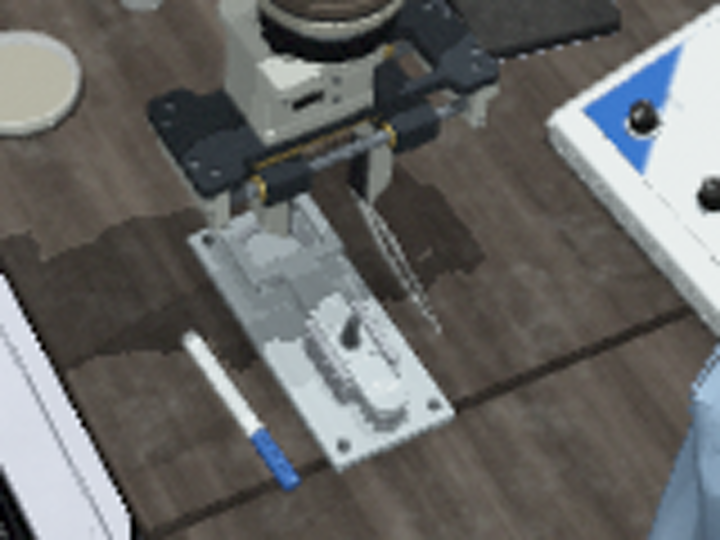

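View pics/t10.png

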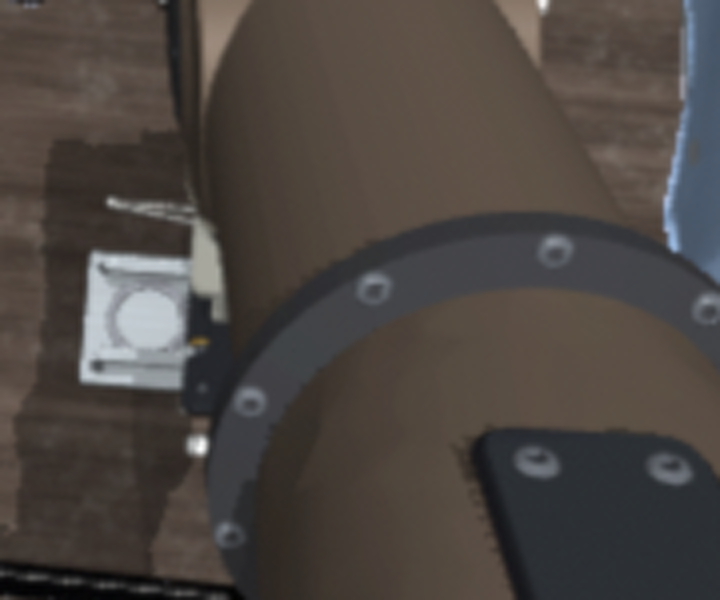

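Run:
```python
from h import *
im=shot('scene','s11.png',(270,285,320,335),12)
for p in [(.419,-.2192,.03),(.419,-.2192,0)]: print((proj('scene',p)-[270,285])*12)
for s in (-.004,-.002,.002): print(s,(proj('scene',(.419+.43*s,-.2192-.9*s,.03))-[270,285])*12)
```

```text
[312.83649536 270.59882525]
[307.89355538 340.06297577]
-0.004 [297.90402757 260.43319945]
-0.002 [305.3657485  265.51294005]
0.002 [320.31628453 275.69086622]
```

View pics/s11.png

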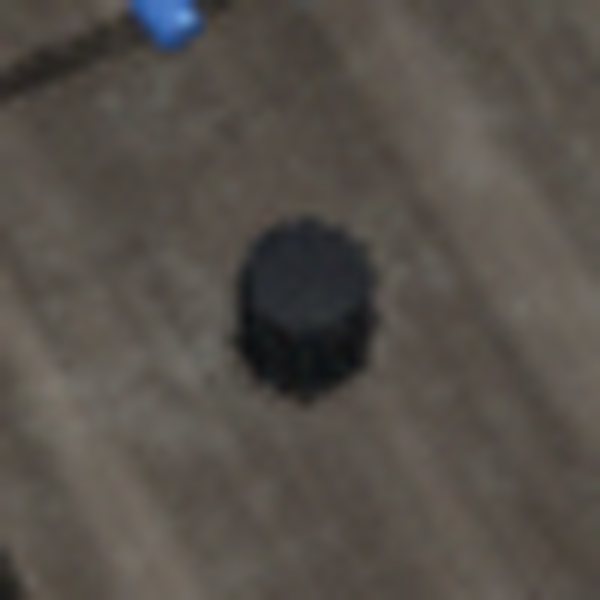

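```bash
python3 -c "
from h import *
print(ray('scene',(270+307/12,285+275/12),.03))"; python3 -m creep '[{"translation":[-0.0354,-0.016,0],"rot":[0,0,0],"jaw":0.05},{"translation":[-0.0354,-0.016,0],"rot":[0,0,0],"jaw":0.05},{"translation":[-0.0354,-0.016,0],"rot":[0,0,0],"jaw":0.05},{"translation":[-0.0354,-0.016,0],"rot":[0,0,0],"jaw":0.05},{"translation":[-0.0354,-0.016,0.01],"rot":[0,0,0],"jaw":0.05},{"translation":[0,0,0.02],"rot":[0,0,0],"jaw":0.05},{"translation":[0,0,0.02],"rot":[0,0,0],"jaw":0.05},{"translation":[0,0,0],"rot":[0,0,0],"jaw":0.05},{"translation":[0,0,0],"rot":[0,0,0],"jaw":0.05}]'; python3 d.py .419 -.2187 .02 91.75
```

```text
[ 0.41738409 -0.21959143  0.03      ]
clock: 19.4
position: [0.4206, -0.2186, 0.0823]
ee_rot: [-2.185, -2.257, 0.001]
force: [0.4, -0.1, 0.6]
width: 0.549
t 19.4 p [ 0.4206 -0.2186  0.0823] yaw 91.87 tool d(mm) [ 0.  -1.6 62.3] rot deg [-0.04  0.03  0.12]
w 50.4 F [ 0.4 -0.1  0.6] q [ 0.497  0.413 -0.168  2.097  0.113  0.64   0.285]
```

```bash
python3 -m creep '[{"translation":[0,-0.0016,0.02],"rot":[0,0,0],"jaw":0.05},{"translation":[0,0,0.02],"rot":[0,0,0],"jaw":0.05},{"translation":[0,0,0.015],"rot":[0,0,0],"jaw":0.05},{"translation":[0,0,0.004],"rot":[0,0,0],"jaw":0.05},{"translation":[0,0,0],"rot":[0,0,0],"jaw":0.05},{"translation":[0,0,0],"rot":[0,0,0],"jaw":0.05}]'; python3 d.py .419 -.219 .021 91.75
python3 - <<'E'
from h import *
im=shot('scene','s12.png',(240,255,350,355),6)
E
```

```text
clock: 19.9
position: [0.4211, -0.2193, 0.0252]
ee_rot: [2.181, 2.255, 0.001]
force: [0.1, 0.3, 0.4]
width: 0.544
t 19.9 p [ 0.4211 -0.2193  0.0252] yaw 91.91 tool d(mm) [ 0.4 -2.1  4.1] rot deg [0.19 0.14 0.16]
w 49.9 F [0.1 0.3 0.4] q [ 0.475  0.512 -0.142  2.14   0.149  0.495  0.253]
```

View pics/s12.png

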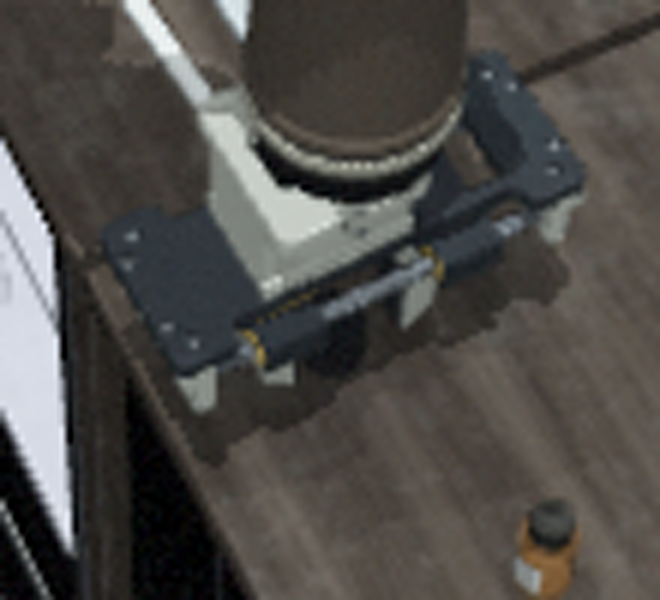

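Cap sits between the fingers. Lower slightly, close.

```bash
python3 -m creep '[{"translation":[0,-0.0015,0.003],"rot":[0,0,0],"jaw":0.05},{"translation":[0,0,0.002],"rot":[0,0,0],"jaw":0.04},{"translation":[0,0,0],"rot":[0,0,0],"jaw":0.03},{"translation":[0,0,0],"rot":[0,0,0],"jaw":0.02},{"translation":[0,0,0],"rot":[0,0,0],"jaw":0.02},{"translation":[0,0,0],"rot":[0,0,0],"jaw":0.02},{"translation":[0,0,0],"rot":[0,0,0],"jaw":0.02}]' 15; python3 d.py .419 -.219 .021 91.75
python3 -m creep '[{"translation":[0,0,-0.02],"rot":[0,0,0],"jaw":0.02},{"translation":[0,0,-0.03],"rot":[0,0,0],"jaw":0.02},{"translation":[0,0,-0.03],"rot":[0,0,0],"jaw":0.02},{"translation":[0,0,-0.03],"rot":[0,0,0],"jaw":0.02},{"translation":[0,0,0],"rot":[0,0,0],"jaw":0.02}]'; python3 d.py .4965 -.0821 .125 91.75
```

```text
clock: 20.53
position: [0.419, -0.2196, 0.0194]
ee_rot: [2.183, 2.254, 0.001]
force: [-0.7, -0.1, 2.3]
width: 0.307
t 20.53 p [ 0.419  -0.2196  0.0194] yaw 91.85 tool d(mm) [ 0.6  0.  -1.6] rot deg [0.16 0.14 0.1 ]
w 28.2 F [-0.7 -0.1  2.3] q [ 0.475  0.521 -0.139  2.147  0.153  0.479  0.251]
clock: 20.95
position: [0.4213, -0.2203, 0.1341]
ee_rot: [2.178, 2.249, 0.005]
force: [1.3, -0.6, -0.9]
width: 0.306
t 20.95 p [ 0.4213 -0.2203  0.1341] yaw 91.85 tool d(mm) [135.7  79.6   9.1] rot deg [0.55 0.31 0.1 ]
w 28.1 F [ 1.3 -0.6 -0.9] q [ 0.517  0.329 -0.185  2.054  0.089  0.755  0.31 ]
```

```bash
python3 -m creep '[{"translation":[0.0271,0.016,0],"rot":[0,0,0],"jaw":0.02},{"translation":[0.0271,0.016,0],"rot":[0,0,0],"jaw":0.02},{"translation":[0.0271,0.016,0],"rot":[0,0,0],"jaw":0.02},{"translation":[0.0271,0.016,0],"rot":[0,0,0],"jaw":0.02},{"translation":[0.0271,0.0156,0.008],"rot":[0,0,0],"jaw":0.02},{"translation":[0,0,0],"rot":[0,0,0],"jaw":0.02},{"translation":[0,0,0],"rot":[0,0,0],"jaw":0.02}]'; python3 d.py .4965 -.0821 .0594 91.75
python3 - <<'E'
from h import *
im=shot('scene','s13.png',(240,200,350,300),6)
E
```

```text
clock: 21.53
position: [0.494, -0.0793, 0.1204]
ee_rot: [2.179, 2.26, 0.0]
force: [0.4, -0.8, -0.9]
width: 0.306
t 21.53 p [ 0.494  -0.0793  0.1204] yaw 92.09 tool d(mm) [-2.8  2.3 61. ] rot deg [0.1  0.08 0.34]
w 28.1 F [ 0.4 -0.8 -0.9] q [ 0.221  0.391 -0.218  2.001  0.122  0.76  -0.033]
```

View pics/s13.png

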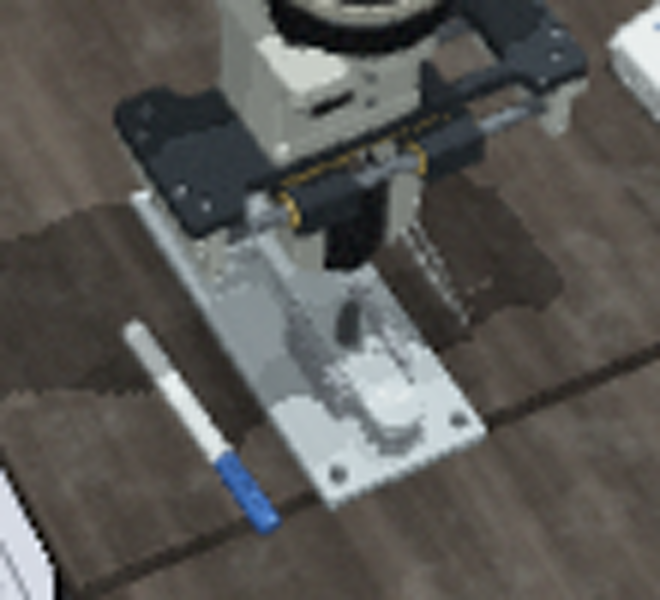

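```bash
python3 -m creep '[{"translation":[-0.0028,0.0018,0.01],"rot":[0,0,0.3],"jaw":0.02},{"translation":[0,0,0.012],"rot":[0,0,0],"jaw":0.02},{"translation":[0,0,0.012],"rot":[0,0,0],"jaw":0.02},{"translation":[0,0,0],"rot":[0,0,0],"jaw":0.02},{"translation":[0,0,0],"rot":[0,0,0],"jaw":0.02}]'; python3 d.py .4965 -.0821 .0594 91.75
python3 - <<'E'
from h import *
im=shot('scene','s14.png',(270,220,330,280),10)
s=arm.observe();p=np.array(s['position'])
for z in (0,.03): print((proj('scene',(p[0],p[1],p[2]-.0194+z))-[270,220])*10)
print([(proj('scene',(.4965,-.0821,z))-[270,220])*10 for z in (.04,.06)])
E
```

```text
clock: 22.0
position: [0.4948, -0.0854, 0.0864]
ee_rot: [2.192, 2.247, -0.002]
force: [-0.4, 1.1, -0.7]
width: 0.301
t 22.0 p [ 0.4948 -0.0854  0.0864] yaw 91.43 tool d(mm) [ 3.4  1.8 27. ] rot deg [ 0.04  0.14 -0.32]
w 27.7 F [-0.4  1.1 -0.7] q [ 0.218  0.443 -0.203  2.027  0.142  0.683 -0.051]
[284.97420316 303.91223296]
[289.44268848 237.07511989]
[array([279.25873061, 353.87474809]), array([282.10371992, 310.91523777])]
```

View pics/s14.png

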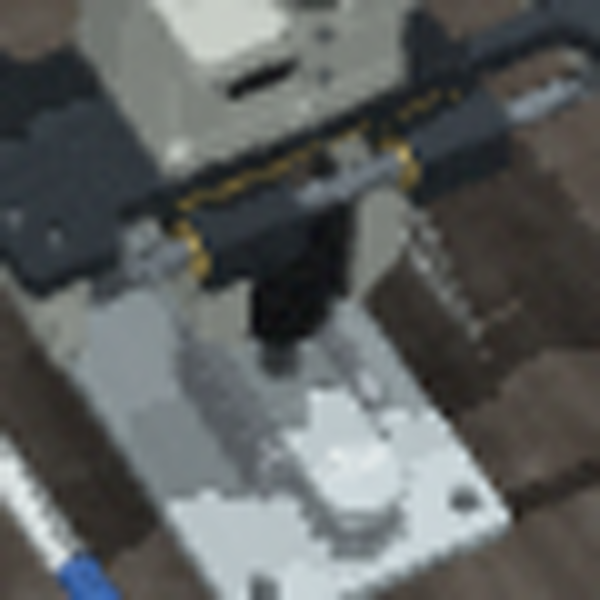

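```bash
python3 -m creep '[{"translation":[0.0032,0.0016,0],"rot":[0,0,0],"jaw":0.02},{"translation":[0,0,0],"rot":[0,0,0],"jaw":0.02},{"translation":[0,0,0],"rot":[0,0,0],"jaw":0.02},{"translation":[0,0,0],"rot":[0,0,0],"jaw":0.02}]'; python3 d.py .4965 -.0821 .0594 91.75
python3 - <<'E'
from h import *
im=shot('scene','s15.png',(270,220,330,280),10)
E
```

```text
clock: 22.38
position: [0.4976, -0.0809, 0.0876]
ee_rot: [2.188, 2.249, 0.001]
force: [0.2, -0.1, 0.1]
width: 0.302
t 22.38 p [ 0.4976 -0.0809  0.0876] yaw 91.57 tool d(mm) [-1.1 -1.2 28.2] rot deg [ 0.19  0.14 -0.18]
w 27.7 F [ 0.2 -0.1  0.1] q [ 0.21   0.443 -0.205  2.024  0.142  0.685 -0.058]
```

View pics/s15.png

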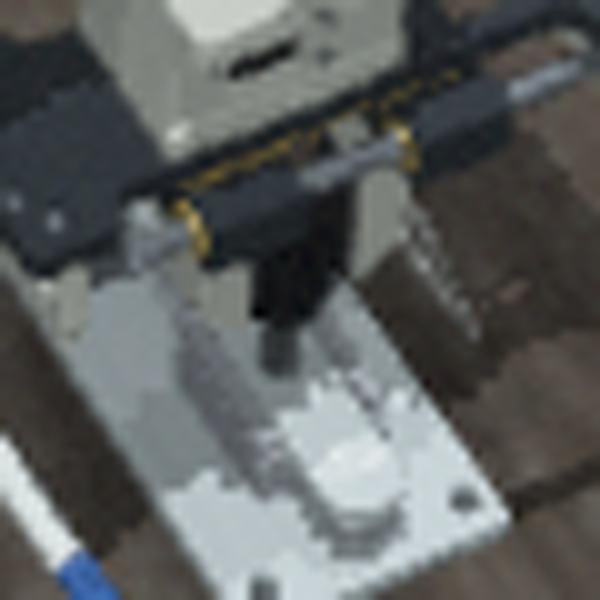

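```bash
python3 -m creep '[{"translation":[-0.001,-0.001,0],"rot":[0,0,0],"jaw":0.02},{"translation":[0,0,0.003],"rot":[0,0,0],"jaw":0.02},{"translation":[0,0,0.003],"rot":[0,0,0],"jaw":0.02},{"translation":[0,0,0.003],"rot":[0,0,0],"jaw":0.02},{"translation":[0,0,0],"rot":[0,0,0],"jaw":0.02},{"translation":[0,0,0],"rot":[0,0,0],"jaw":0.02}]'; python3 d.py .4965 -.0821 .0594 91.75
```

```text
clock: 22.93
position: [0.4961, -0.0819, 0.0778]
ee_rot: [2.189, 2.25, -0.0]
force: [-0.4, -0.4, -1.2]
width: 0.305
t 22.93 p [ 0.4961 -0.0819  0.0778] yaw 91.56 tool d(mm) [-0.2  0.4 18.4] rot deg [ 0.11  0.12 -0.19]
w 28.0 F [-0.4 -0.4 -1.2] q [ 0.209  0.457 -0.201  2.033  0.147  0.663 -0.061]
```

```bash
python3 -m creep '[{"translation":[0,0,0.003],"rot":[0,0,0],"jaw":0.02},{"translation":[0,0,0.003],"rot":[0,0,0],"jaw":0.02},{"translation":[0,0,0],"rot":[0,0,0],"jaw":0.02}]'; python3 -m creep '[{"translation":[0,0,0.003],"rot":[0,0,0],"jaw":0.02},{"translation":[0,0,0.003],"rot":[0,0,0],"jaw":0.02},{"translation":[0,0,0.003],"rot":[0,0,0],"jaw":0.02},{"translation":[0,0,0],"rot":[0,0,0],"jaw":0.02},{"translation":[0,0,0],"rot":[0,0,0],"jaw":0.02}]';python3 d.py .4965 -.0821 .0594 91.75
```

```text
clock: 23.18
position: [0.4965, -0.082, 0.0718]
ee_rot: [2.188, 2.249, 0.001]
force: [1.7, -0.2, -0.6]
width: 0.303
clock: 23.6
position: [0.4966, -0.082, 0.063]
ee_rot: [2.189, 2.249, 0.001]
force: [1.4, -1.4, -1.1]
width: 0.306
t 23.6 p [ 0.4966 -0.082   0.063 ] yaw 91.55 tool d(mm) [-0.1 -0.1  3.6] rot deg [ 0.16  0.13 -0.2 ]
w 28.1 F [ 1.4 -1.4 -1.1] q [ 0.204  0.481 -0.195  2.044  0.157  0.627 -0.069]
```

```bash
python3 -m creep '[{"translation":[0,0,0.002],"rot":[0,0,0],"jaw":0.02},{"translation":[0,0,0.0015],"rot":[0,0,0],"jaw":0.02},{"translation":[0,0,0],"rot":[0,0,0],"jaw":0.02},{"translation":[0,0,0],"rot":[0,0,0],"jaw":0.02}]';python3 d.py .4965 -.0821 .0594 91.75;  python3 -m creep '[{"translation":[0,0,0.001],"rot":[0,0,0],"jaw":0.02},{"translation":[0,0,0],"rot":[0,0,0],"jaw":0.02},{"translation":[0,0,0],"rot":[0,0,0],"jaw":0.02}]'
```

```text
clock: 23.93
position: [0.4965, -0.0821, 0.0596]
ee_rot: [2.189, 2.249, 0.001]
force: [2.4, -1.1, -2.4]
width: 0.302
t 23.93 p [ 0.4965 -0.0821  0.0596] yaw 91.55 tool d(mm) [-0.  -0.   0.2] rot deg [ 0.16  0.13 -0.2 ]
w 27.7 F [ 2.4 -1.1 -2.4] q [ 0.202  0.486 -0.193  2.047  0.159  0.619 -0.071]
clock: 24.18
position: [0.4967, -0.082, 0.0593]
ee_rot: [2.188, 2.248, 0.001]
force: [-0.5, -0.8, 7.9]
width: 0.305
```

```bash
python3 -m creep '[{"translation":[0,0,0],"rot":[0,0,0],"jaw":0.035},{"translation":[0,0,0],"rot":[0,0,0],"jaw":0.05},{"translation":[0,0,0],"rot":[0,0,0],"jaw":0.055},{"translation":[0,0,0],"rot":[0,0,0],"jaw":0.055},{"translation":[0,0,-0.02],"rot":[0,0,0],"jaw":0.055},{"translation":[0,0,-0.04],"rot":[0,0,0],"jaw":0.055},{"translation":[0,0,-0.04],"rot":[0,0,0],"jaw":0.055},{"translation":[0,0,-0.02],"rot":[0,0,0],"jaw":0.055}]';python3 d.py .458 .355 .18 91.75
python3 - <<'E'
from h import *
im=shot('scene','s16.png',(190,130,330,290),3.7)
for c in('scene','top'):
  im=optics.get_image(c)
  for r in optics.pinpoint(c,'bottle')[:3]: print(c,round(r['score'],2),np.round(r['location'],1),ray(c,r['location'],0).round(4))
shot('top','t16.png',(120,150,220,270),5)
E
```

```text
clock: 24.85
position: [0.4973, -0.0815, 0.1825]
ee_rot: [2.186, 2.247, 0.004]
force: [0.5, 0.0, -0.2]
width: 0.6
t 24.85 p [ 0.4973 -0.0815  0.1825] yaw 91.57 tool d(mm) [437.5 -27.3   1.3] rot deg [ 0.36  0.14 -0.18]
w 55.1 F [ 0.5  0.  -0.2] q [ 0.238  0.312 -0.229  1.929  0.092  0.903 -0.01 ]
scene 0.73 [225.6 169.7] [0.4594 0.355  0.    ]
scene 0.64 [206.8 177.9] [0.3901 0.3465 0.    ]
top 0.78 [152.  218.7] [0.4622 0.3605 0.    ]
top 0.76 [150.7 248.6] [0.3865 0.349  0.    ]
```

View pics/s16.png

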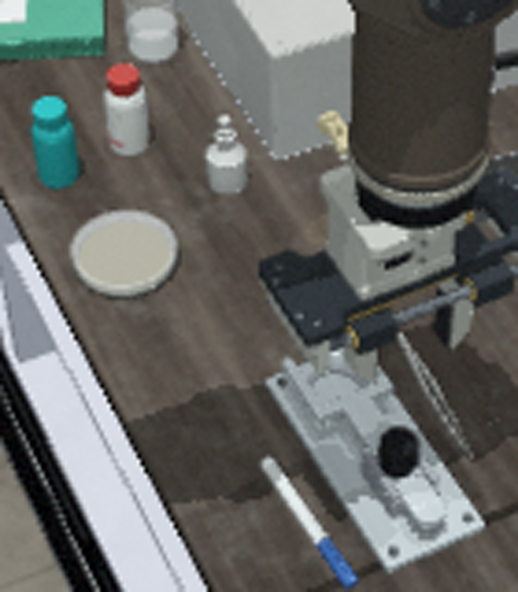

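View pics/t16.png

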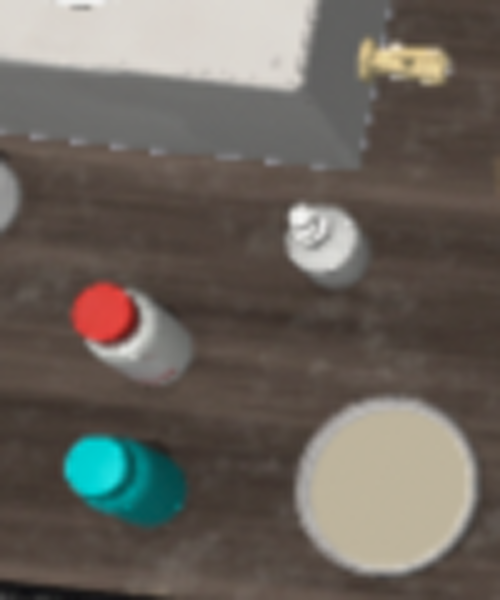

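```bash
python3 -m creep '[{"translation":[0.0365,-0.0023,0],"rot":[0,0,0],"jaw":0.06},{"translation":[0.0365,-0.0023,0],"rot":[0,0,0],"jaw":0.06},{"translation":[0.0365,-0.0023,0],"rot":[0,0,0],"jaw":0.06},{"translation":[0.0365,-0.0023,0],"rot":[0,0,0],"jaw":0.06},{"translation":[0.0365,-0.0023,0],"rot":[0,0,0],"jaw":0.06},{"translation":[0.0365,-0.0023,0],"rot":[0,0,0],"jaw":0.06},{"translation":[0.0365,-0.0023,0],"rot":[0,0,0],"jaw":0.06},{"translation":[0.0365,-0.0023,0],"rot":[0,0,0],"jaw":0.06},{"translation":[0.0365,-0.0023,0],"rot":[0,0,0],"jaw":0.06},{"translation":[0.0365,-0.0023,0],"rot":[0,0,0],"jaw":0.06},{"translation":[0.0365,-0.0023,0],"rot":[0,0,0],"jaw":0.06},{"translation":[0.0365,-0.002,0],"rot":[0,0,0],"jaw":0.06}]';python3 d.py .459 .356 .16 180
python3 -m creep '[{"translation":[0,0,0],"rot":[0,0,-7],"jaw":0.06},{"translation":[0,0,0],"rot":[0,0,-7],"jaw":0.06},{"translation":[0,0,0],"rot":[0,0,-7],"jaw":0.06},{"translation":[0,0,0],"rot":[0,0,-7],"jaw":0.06},{"translation":[0,0,0],"rot":[0,0,-7],"jaw":0.06},{"translation":[0,0,0],"rot":[0,0,-7],"jaw":0.06},{"translation":[0,0,0],"rot":[0,0,-7],"jaw":0.06},{"translation":[0,0,0],"rot":[0,0,-7],"jaw":0.06},{"translation":[0,0,0],"rot":[0,0,-7],"jaw":0.06},{"translation":[0,0,0],"rot":[0,0,-7],"jaw":0.06},{"translation":[0,0,0],"rot":[0,0,-7],"jaw":0.06},{"translation":[0,0,0],"rot":[0,0,-7],"jaw":0.06}]';python3 d.py .459 .356 .16 180
```

```text
clock: 26.15
position: [0.4557, 0.3566, 0.1759]
ee_rot: [2.189, 2.249, -0.004]
force: [0.7, -0.1, 0.4]
width: 0.654
t 26.15 p [0.4557 0.3566 0.1759] yaw 91.57 tool d(mm) [-0.6  3.3 15.9] rot deg [ -0.17   0.2  -88.43]
w 60.1 F [ 0.7 -0.1  0.4] q [-0.504  0.451 -0.354  1.745  0.187  0.981 -0.902]
clock: 27.15
position: [0.4562, 0.3548, 0.1759]
ee_rot: [0.112, 3.139, -0.006]
force: [-0.0, -0.3, -0.9]
width: 0.65
t 27.15 p [0.4562 0.3548 0.1759] yaw 175.92 tool d(mm) [-2.7  1.5 15.9] rot deg [-0.21  0.01 -4.08]
w 59.6 F [-0.  -0.3 -0.9] q [-0.264  0.522 -0.705  1.726  0.387  1.04   0.395]
```

```bash
python3 -m creep '[{"translation":[-0.0027,-0.001,0.02],"rot":[0,0,-4],"jaw":0.06},{"translation":[0,0,0.02],"rot":[0,0,0],"jaw":0.06},{"translation":[0,0,0.012],"rot":[0,0,0],"jaw":0.06},{"translation":[0,0,0],"rot":[0,0,0],"jaw":0.06},{"translation":[0,0,0],"rot":[0,0,0],"jaw":0.06}]';python3 d.py .459 .356 .05 180
python3 - <<'E'
from h import *
shot('scene','s17.png',(180,110,280,210),6)
shot('top','t17.png',(100,150,220,270),5)
E
```

```text
clock: 27.57
position: [0.4589, 0.3537, 0.1246]
ee_rot: [0.012, 3.141, -0.006]
force: [0.4, 1.1, 0.5]
width: 0.654
t 27.57 p [0.4589 0.3537 0.1246] yaw 179.56 tool d(mm) [-0.1  2.6 74.6] rot deg [-0.21  0.02 -0.44]
w 60.1 F [0.4 1.1 0.5] q [-0.276  0.583 -0.689  1.776  0.449  0.948  0.41 ]
```

View pics/s17.png

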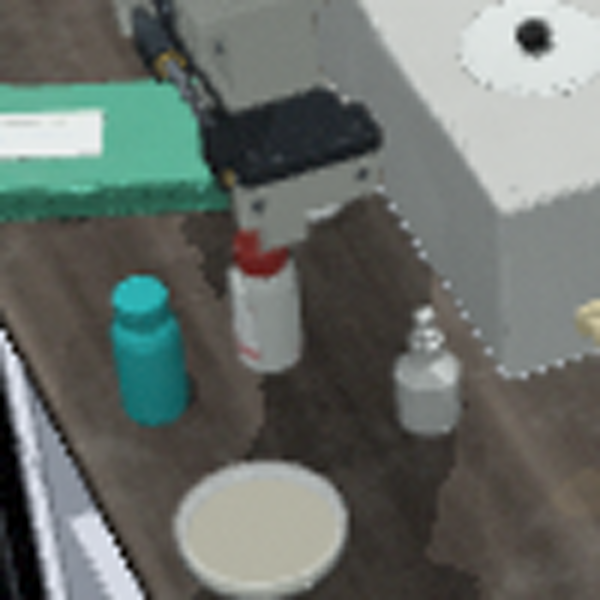

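View pics/t17.png

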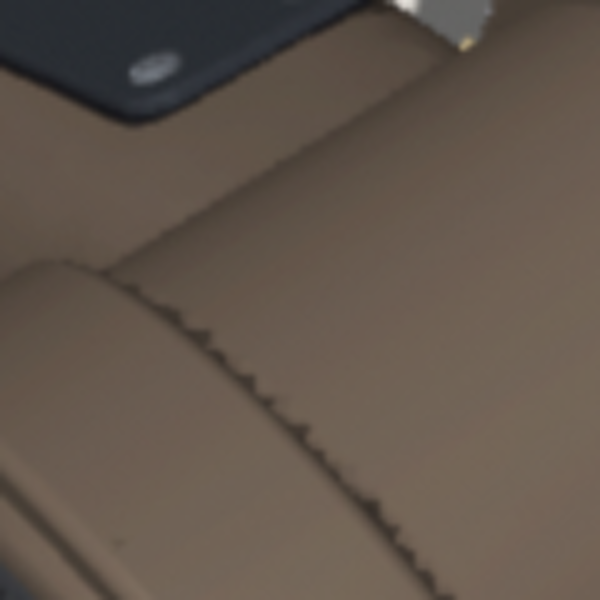

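```bash
python3 -c "
from h import *
for u,v in ((500,378),(430,280),(390,200)): print(ray('scene',(180+u/6,110+v/6),0))
print('base center?',ray('scene',(180+270/6,110+352/6),0),ray('scene',(180+272/6,110+371/6),0))
for z in (0,.058): print((proj('scene',(.459,.356,z))-[180,110])*6)
# width edges at z mid
print([(proj('scene',(.459+dx,.356+dy,0))-[180,110])*6 for dx,dy in ((.016,-.008),(-.016,.008),(-.008,-.016))])
"
```

```text
[0.56480806 0.2867889  0.        ]
[0.56273032 0.3747783  0.        ]
[0.56986115 0.44638629 0.        ]
base center? [0.45949073 0.36038118 0.        ] [0.45479505 0.34615528 0.        ]
[272.22501852 357.29606607]
[264.18941391 279.37962765]
[array([304.78402642, 357.58037144]), array([239.65531517, 357.0116673 ]), array([269.87789621, 380.285662  ])]
```

```bash
python3 -m creep '[{"translation":[-0.001,0.0058,0.01],"rot":[0,0,-0.4],"jaw":0.065},{"translation":[0,0,0.02],"rot":[0,0,0],"jaw":0.065},{"translation":[0,0,0.02],"rot":[0,0,0],"jaw":0.065},{"translation":[0,0,0.015],"rot":[0,0,0],"jaw":0.065},{"translation":[0,0,0.008],"rot":[0,0,0],"jaw":0.065},{"translation":[0,0,0],"rot":[0,0,0],"jaw":0.065},{"translation":[0,0,0],"rot":[0,0,0],"jaw":0.065}]';python3 d.py .460 .3595 .05 180
python3 - <<'E'
from h import *
shot('scene','s18.png',(180,110,280,210),6)
E
```

```text
clock: 28.25
position: [0.4609, 0.3602, 0.0529]
ee_rot: [0.0, 3.139, -0.003]
force: [0.8, -0.2, 0.5]
width: 0.712
t 28.25 p [0.4609 0.3602 0.0529] yaw 179.98 tool d(mm) [ 0.9 -0.7  2.9] rot deg [-0.11  0.16 -0.02]
w 65.4 F [ 0.8 -0.2  0.5] q [-0.326  0.675 -0.631  1.821  0.534  0.821  0.343]
```

View pics/s18.png

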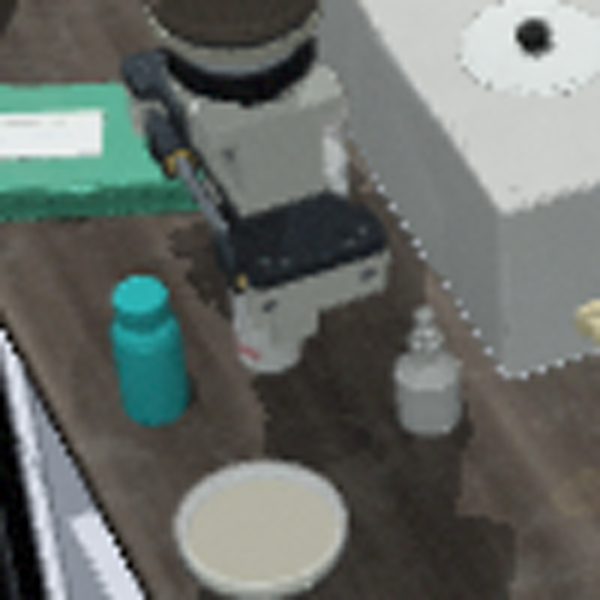

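```bash
python3 -c "
from h import *
for dx in (-.0095,0,.0095):print([((proj('scene',(.4609+dx,.3602-o,.040))-[180,110])*6).round(0) for o in (.033,.052)])
"
```

```text
[array([274., 342.]), array([288., 364.])]
[array([291., 336.]), array([305., 359.])]
[array([307., 331.]), array([321., 353.])]
```

```bash
python3 -m creep '[{"translation":[0.0005,-0.0005,0.0025],"rot":[0,0,0],"jaw":0.05},{"translation":[0,0,0],"rot":[0,0,0],"jaw":0.04},{"translation":[0,0,0],"rot":[0,0,0],"jaw":0.03},{"translation":[0,0,0],"rot":[0,0,0],"jaw":0.03},{"translation":[0,0,0],"rot":[0,0,0],"jaw":0.03},{"translation":[0,0,0],"rot":[0,0,0],"jaw":0.03}]' 15;python3 d.py .460 .3595 .05 180
python3 -m creep '[{"translation":[0,0,-0.01],"rot":[0,0,0],"jaw":0.03},{"translation":[0,0,-0.02],"rot":[0,0,0],"jaw":0.03},{"translation":[0,0,-0.03],"rot":[0,0,0],"jaw":0.03},{"translation":[0,0,-0.03],"rot":[0,0,0],"jaw":0.03},{"translation":[0,0,-0.03],"rot":[0,0,0],"jaw":0.03},{"translation":[0,0,0],"rot":[0,0,0],"jaw":0.03}]'; python3 d.py .4935 .0179 .17 180
python3 - <<'E'
from h import *
shot('scene','s19.png',(180,90,280,190),6)
E
```

```text
clock: 28.8
position: [0.4605, 0.3593, 0.0504]
ee_rot: [0.001, 3.139, -0.003]
force: [-0.5, -0.4, 1.3]
width: 0.383
t 28.8 p [0.4605 0.3593 0.0504] yaw 179.96 tool d(mm) [0.5 0.2 0.4] rot deg [-0.11  0.17 -0.04]
w 35.2 F [-0.5 -0.4  1.3] q [-0.327  0.677 -0.629  1.825  0.537  0.815  0.34 ]
clock: 29.3
position: [0.4615, 0.3622, 0.1766]
ee_rot: [0.001, 3.133, 0.006]
force: [0.6, 1.3, -0.0]
width: 0.38
t 29.3 p [0.4615 0.3622 0.1766] yaw 179.97 tool d(mm) [ -32.1 -344.3    5.6] rot deg [ 0.21  0.51 -0.03]
w 34.9 F [ 0.6  1.3 -0. ] q [-0.261  0.533 -0.722  1.713  0.405  1.04   0.451]
```

View pics/s19.png

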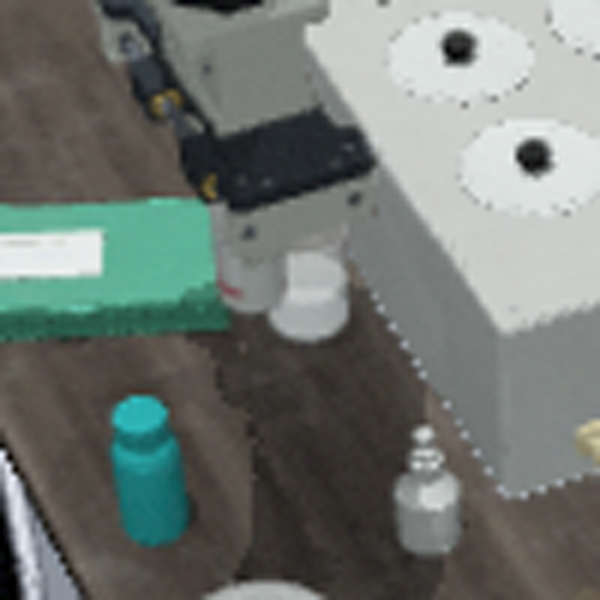

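```bash
python3 -m creep '[{"translation":[-0.0032,-0.0344,0],"rot":[0,0,0],"jaw":0.03},{"translation":[-0.0032,-0.0344,0],"rot":[0,0,0],"jaw":0.03},{"translation":[-0.0032,-0.0344,0],"rot":[0,0,0],"jaw":0.03},{"translation":[-0.0032,-0.0344,0],"rot":[0,0,0],"jaw":0.03},{"translation":[-0.0032,-0.0344,0],"rot":[0,0,0],"jaw":0.03},{"translation":[-0.0032,-0.0344,0],"rot":[0,0,0],"jaw":0.03},{"translation":[-0.0032,-0.0344,0],"rot":[0,0,0],"jaw":0.03},{"translation":[-0.0032,-0.0344,0],"rot":[0,0,0],"jaw":0.03},{"translation":[-0.0032,-0.0344,0],"rot":[0,0,0],"jaw":0.03},{"translation":[-0.0032,-0.0334,0],"rot":[0,0,0],"jaw":0.03},{"translation":[0,0,0],"rot":[0,0,0],"jaw":0.03},{"translation":[0,0,0],"rot":[0,0,0],"jaw":0.03}]'; python3 d.py .4934 .0178 .11 180
python3 - <<'E'
from h import *
shot('scene','s20.png',(220,160,340,280),5)
E
```

```text
clock: 30.35
position: [0.4912, 0.0138, 0.1702]
ee_rot: [0.009, 3.141, -0.005]
force: [-1.6, 1.2, -0.4]
width: 0.376
t 30.35 p [0.4912 0.0138 0.1702] yaw 179.68 tool d(mm) [-2.1  4.2 60.1] rot deg [-0.17  0.05 -0.32]
w 34.5 F [-1.6  1.2 -0.4] q [ 0.425  0.394 -0.726  1.938  0.328  0.929  1.103]
```

View pics/s20.png

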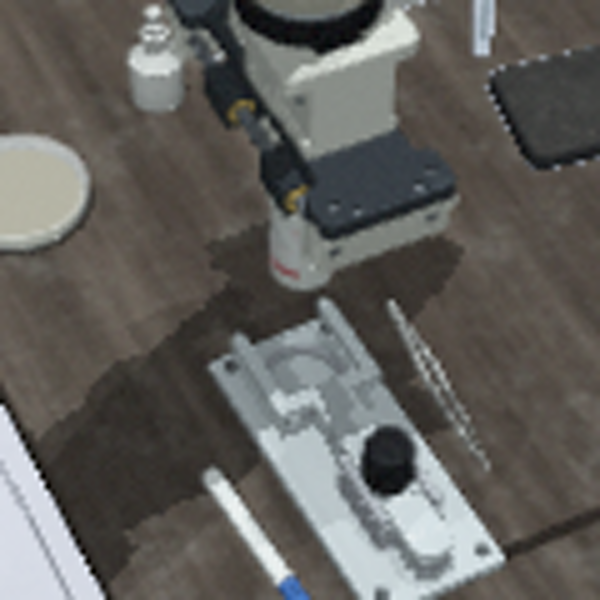

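```bash
python3 -m creep '[{"translation":[-0.0015,0.003,0.015],"rot":[0,0,0],"jaw":0.03},{"translation":[0,0,0.02],"rot":[0,0,0],"jaw":0.03},{"translation":[0,0,0.02],"rot":[0,0,0],"jaw":0.03},{"translation":[0,0,0],"rot":[0,0,0],"jaw":0.03},{"translation":[0,0,0],"rot":[0,0,0],"jaw":0.03},{"translation":[0,0,0],"rot":[0,0,0],"jaw":0.03},{"translation":[0,0,0],"rot":[0,0,0],"jaw":0.03}]'; python3 d.py .4934 .0178 .06 180
python3 - <<'E'
from h import *
shot('scene','s21.png',(250,200,310,260),10)
s=arm.observe();p=np.array(s['position']);print([((proj('scene',(p[0]+dx,p[1]+dy,p[2]-.05))-[250,200])*10).round() for dx,dy in((0,0),(.016,-.008),(-.016,.008),(-.01,-.015))])
print('seat',[((proj('scene',(.4934+dx,.0178+dy,.015))-[250,200])*10).round() for dx,dy in((0,0),(.0265,0),(-.0265,0),(0,-.0265),(0,.0265))])
E
```

```text
clock: 30.98
position: [0.4942, 0.0201, 0.1171]
ee_rot: [-0.0, 3.137, -0.003]
force: [-0.2, 0.2, 0.2]
width: 0.387
t 30.98 p [0.4942 0.0201 0.1171] yaw -179.99 tool d(mm) [ 1.  -2.2 57.1] rot deg [-0.11  0.25  0.01]
w 35.5 F [-0.2  0.2  0.2] q [ 0.37   0.466 -0.685  1.992  0.405  0.817  1.026]
[array([307., 238.]), array([370., 238.]), array([244., 237.]), array([299., 287.])]
seat [array([306., 357.]), array([387., 326.]), array([224., 389.]), array([347., 422.]), array([266., 293.])]
```

View pics/s21.png

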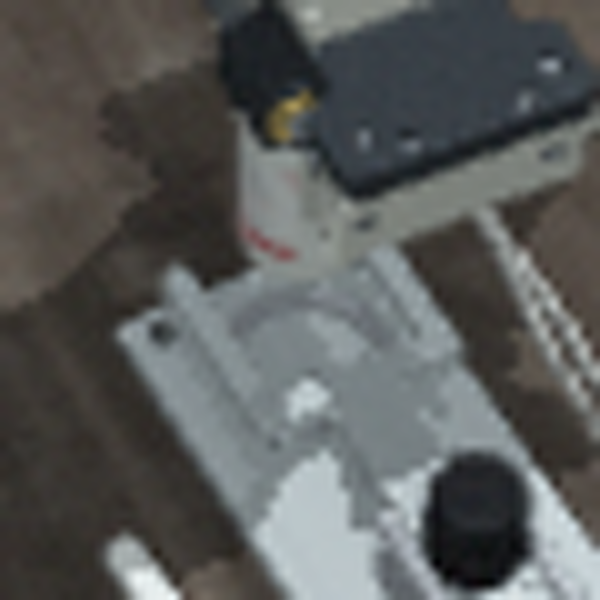

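```bash
python3 -m creep '[{"translation":[0.0009,-0.0022,0.005],"rot":[0,0,0],"jaw":0.03},{"translation":[0,0,0.012],"rot":[0,0,0],"jaw":0.03},{"translation":[0,0,0.012],"rot":[0,0,0],"jaw":0.03},{"translation":[0,0,0.01],"rot":[0,0,0],"jaw":0.03},{"translation":[0,0,0],"rot":[0,0,0],"jaw":0.03},{"translation":[0,0,0],"rot":[0,0,0],"jaw":0.03},{"translation":[0,0,0],"rot":[0,0,0],"jaw":0.03}]'; python3 d.py .4934 .0178 .06 180
python3 - <<'E'
from h import *
shot('scene','s22.png',(250,200,310,260),10)
E
```

```text
clock: 31.62
position: [0.4926, 0.0173, 0.0768]
ee_rot: [0.001, 3.139, -0.003]
force: [-1.0, 0.7, -0.6]
width: 0.384
t 31.62 p [0.4926 0.0173 0.0768] yaw 179.98 tool d(mm) [-0.7  0.6 16.8] rot deg [-0.11  0.13 -0.02]
w 35.3 F [-1.   0.7 -0.6] q [ 0.337  0.522 -0.643  2.031  0.466  0.734  0.975]
```

View pics/s22.png

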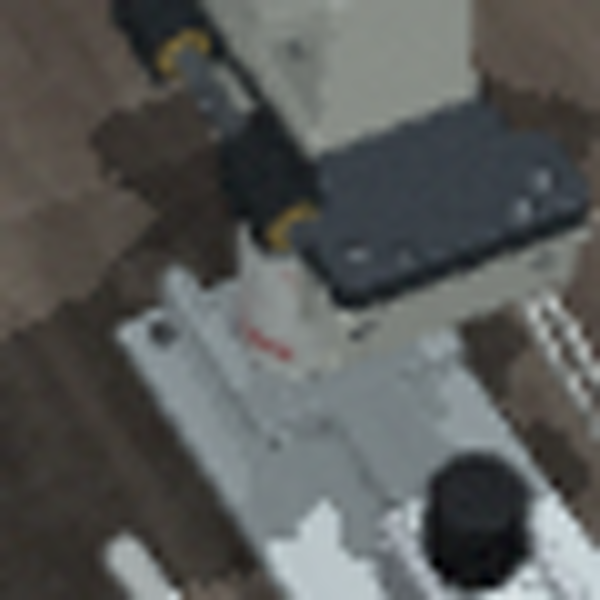

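```bash
python3 -m creep '[{"translation":[-0.0006,0.0005,0.004],"rot":[0,0,0],"jaw":0.03},{"translation":[0,0,0.004],"rot":[0,0,0],"jaw":0.03},{"translation":[0,0,0],"rot":[0,0,0],"jaw":0.03},{"translation":[0,0,0],"rot":[0,0,0],"jaw":0.03}]'; python3 d.py .4934 .0178 .06 180
python3 -m creep '[{"translation":[0,0,0.003],"rot":[0,0,0],"jaw":0.03},{"translation":[0,0,0.002],"rot":[0,0,0],"jaw":0.03},{"translation":[0,0,0],"rot":[0,0,0],"jaw":0.03},{"translation":[0,0,0],"rot":[0,0,0],"jaw":0.03}]'; python3 d.py .4934 .0178 .06 180
```

```text
clock: 32.0
position: [0.4931, 0.0174, 0.0688]
ee_rot: [0.001, 3.139, -0.004]
force: [-1.0, 0.2, -1.2]
width: 0.382
t 32.0 p [0.4931 0.0174 0.0688] yaw 179.96 tool d(mm) [-0.3  0.4  8.8] rot deg [-0.13  0.13 -0.04]
w 35.0 F [-1.   0.2 -1.2] q [ 0.328  0.534 -0.632  2.036  0.479  0.718  0.963]
clock: 32.33
position: [0.4932, 0.0175, 0.0638]
ee_rot: [0.001, 3.139, -0.004]
force: [0.2, -0.2, -1.0]
width: 0.38
t 32.33 p [0.4932 0.0175 0.0638] yaw 179.96 tool d(mm) [-0.2  0.4  3.8] rot deg [-0.13  0.13 -0.04]
w 34.9 F [ 0.2 -0.2 -1. ] q [ 0.323  0.541 -0.626  2.04   0.487  0.707  0.955]
```

```bash
python3 -m creep '[{"translation":[0,0,0.002],"rot":[0,0,0],"jaw":0.03},{"translation":[0,0,0.0015],"rot":[0,0,0],"jaw":0.03},{"translation":[0,0,0],"rot":[0,0,0],"jaw":0.03},{"translation":[0,0,0],"rot":[0,0,0],"jaw":0.03}]'
python3 -m creep '[{"translation":[0,0,0.001],"rot":[0,0,0],"jaw":0.03},{"translation":[0,0,0],"rot":[0,0,0],"jaw":0.03},{"translation":[0,0,0],"rot":[0,0,0],"jaw":0.03}]'; python3 d.py .4934 .0178 .06 180
```

```text
clock: 32.67
position: [0.4933, 0.0175, 0.0604]
ee_rot: [0.001, 3.139, -0.003]
force: [-0.4, 0.1, -0.7]
width: 0.379
clock: 32.92
position: [0.4938, 0.0179, 0.06]
ee_rot: [0.001, 3.138, -0.003]
force: [-1.1, 0.1, 5.9]
width: 0.379
t 32.92 p [0.4938 0.0179 0.06  ] yaw 179.97 tool d(mm) [ 0.4 -0.1 -0. ] rot deg [-0.11  0.22 -0.03]
w 34.8 F [-1.1  0.1  5.9] q [ 0.318  0.547 -0.621  2.043  0.495  0.698  0.949]
```

```bash
python3 -m creep '[{"translation":[0,0,-0.0008],"rot":[0,0,0],"jaw":0.04},{"translation":[0,0,0],"rot":[0,0,0],"jaw":0.05},{"translation":[0,0,0],"rot":[0,0,0],"jaw":0.06},{"translation":[0,0,0],"rot":[0,0,0],"jaw":0.065},{"translation":[0,0,-0.01],"rot":[0,0,0],"jaw":0.065},{"translation":[0,0,-0.02],"rot":[0,0,0],"jaw":0.065},{"translation":[0,0,-0.04],"rot":[0,0,0],"jaw":0.065},{"translation":[0,0,-0.04],"rot":[0,0,0],"jaw":0.065},{"translation":[0,0,-0.04],"rot":[0,0,0],"jaw":0.065},{"translation":[0,0,-0.02],"rot":[0,0,0],"jaw":0.065},{"translation":[0,0.03,0],"rot":[0,0,0],"jaw":0.065},{"translation":[0,0.03,0],"rot":[0,0,0],"jaw":0.065}]'
python3 -m creep '[{"translation":[0,0.04,0],"rot":[0,0,0],"jaw":0.065},{"translation":[0,0.04,0],"rot":[0,0,0],"jaw":0.065},{"translation":[0,0.04,0],"rot":[0,0,0],"jaw":0.065},{"translation":[0,0.04,0],"rot":[0,0,0],"jaw":0.065},{"translation":[0,0.04,0],"rot":[0,0,0],"jaw":0.065},{"translation":[0,0.04,0],"rot":[0,0,0],"jaw":0.065},{"translation":[0,0,0],"rot":[0,0,0],"jaw":0.065},{"translation":[0,0,0],"rot":[0,0,0],"jaw":0.065}]'
python3 - <<'E'
from h import *
shot('scene','s23.png',(220,180,340,300),5)
shot('top','t23.png',(250,160,400,280),5)
Z=dict(pin_foot=.03,seat=.01,fork_arm=.03,fork=.03,cap=.04,bottle=.01)
for c in('scene','top'):
    for n,z in Z.items():
        for r in optics.pinpoint(c,n)[:2]: print(c,n,round(r['score'],2),np.round(r['location'],1),ray(c,r['location'],z).round(4))
E
```

```text
clock: 33.92
position: [0.4939, 0.0769, 0.2325]
ee_rot: [0.009, 3.135, -0.004]
force: [0.2, 0.5, -1.5]
width: 0.711
clock: 34.58
position: [0.4915, 0.3211, 0.2301]
ee_rot: [-0.007, 3.14, -0.001]
force: [-0.8, -0.6, -0.5]
width: 0.71
scene pin_foot 0.73 [293.2 255.4] [ 0.4884 -0.0702  0.03  ]
scene pin_foot 0.44 [278.3 237.1] [0.4798 0.0057 0.03  ]
scene seat 0.67 [277.3 236.4] [0.4854 0.0232 0.01  ]
scene fork_arm 0.97 [296.4 258.4] [ 0.4916 -0.0831  0.03  ]
scene fork 0.84 [279.2 231.3] [0.4916 0.0236 0.03  ]
scene fork 0.71 [282.4 231.6] [0.4994 0.0185 0.03  ]
scene cap 0.68 [295.8 255.1] [ 0.4917 -0.0787  0.04  ]
scene bottle 0.72 [205.9 179.8] [0.3817 0.33   0.01  ]
scene bottle 0.67 [280.9 238.8] [0.4909 0.0106 0.01  ]
```

View pics/s23.png

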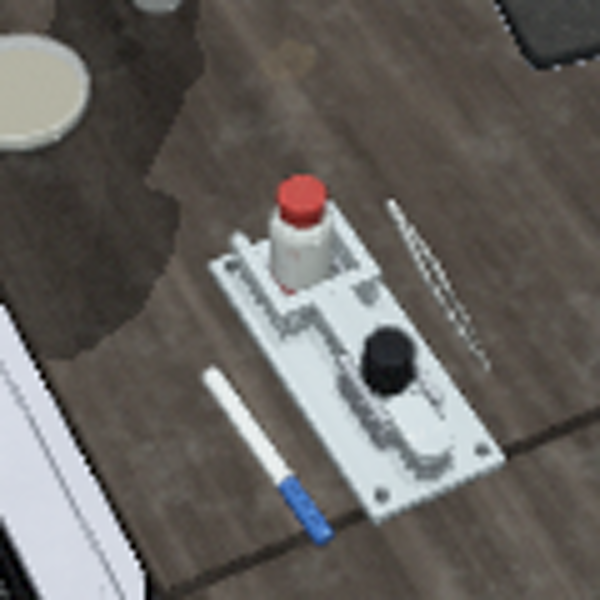

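View pics/t23.png

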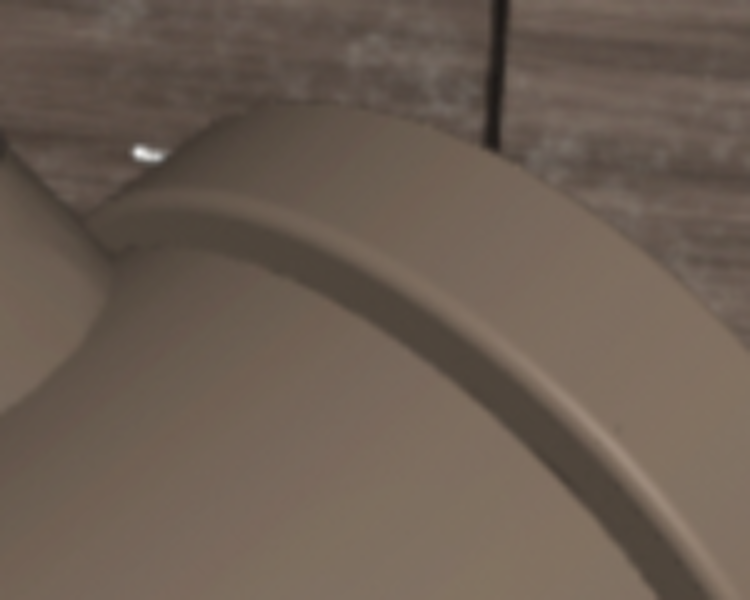

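```bash
python3 -c "
from h import *
print((proj('scene',(.4965,-.0821,.07))-[220,180])*5,(proj('scene',(.4934,.0178,.092))-[220,180])*5)
s=arm.observe();print(s['clock'],s['force'])
arm.sign_off()"
```

```text
[391.77536199 344.53269461] [304.5870142  193.43239682]
35.2833 [-1.14705661  0.32175385 -0.33428519]
the job is handed in; nothing more can be done
```

The bottle holder is refitted and the job is handed in at about 35 s of the 72 s allowed; no verdict was reported.

**What I did:**
- I took the cap off the pin and set it down on the bench.
- I lifted the arm, turned it end for end, and lowered it onto the pin until it met the saddle at the expected height (13.5 N).
- I pressed the cap back on the pin, and it met the arm at the expected height (7.9 N).
- I stood the white red-capped bottle in the seat between the tines, and it landed at the expected height (5.9 N).
- I then moved the gripper well away from everything.

**What the last checks showed:**
- **Assembly:** The final scene picture shows the fork over the seat. The cap top is within about 1 px of where it should be, and so is the bottle top. Both look upright.
- **Other things on the bench:** The pen and forceps look untouched. The dish and flask are only partly in the last picture, and the brown bottle is outside it; I did not measure any of them again.
- **Trained networks:** They agreed only loosely. The scene camera's bottle and cap points came out 3 to 8 mm off, which is their usual scatter here. The bottle network also picked out the turquoise look-alike, which I left alone.
- **Not checked:** The top camera was blocked by the robot arm in the last picture, so it could not confirm the result. The bystanders on the bench rest on the scene camera alone.

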